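Move a carving from the vise to the cut-off jig

ROBOT

A 6-joint arm with a two-finger parallel gripper is mounted at the origin on the work surface. World frame = base frame: x ahead of the robot, y to its left, z up, the work surface at z = 0. Lengths are in m, angles in rad, forces in N, time in s.
With the tool pointing down it reaches from about 0.425 to 0.95 m from the base axis. Payload 3.5 kg.
Tool frame: the origin (TCP) lies midway between the tips of the shut fingers; the grasp point (between the pads) lies 19 mm behind it; z points along the fingers, y is the direction in which the jaws open and shut (so a half turn about z gives the same grasp; the last joint's range is limited). The gripper opens to 85 mm and grips with 20 to 120 N. Pads are 22 mm wide; open, the fingers measure 114 mm over their backs; the gripper's body (76 mm by 85 mm) begins 54 mm behind the grasp point. The pads swing forward as they close: fully open they stand 13 mm farther back than shut.
Start: joints at [-1.447, 0.286, 1.577, -0, 1.279, -0.15], TCP at [0.183, -0.65, 0.231] pointing down, gripper open.
Joint ranges: [-2.77, 2.77], [-0.9, 2.22], [0.21, 2.48], [-1.53, 4.67], [0.24, 2.81], [-2.84, 2.84]. Speed limits (rad/s): [2.79, 2.79, 3.14, 3.14, 3.14, 3.14].

INTERFACE

Orientations are given as a unit quaternion [x, y, z, w].
In Python, from plant import ctrl gives the robot as it stands.
- The arm moves only by the tool apply_moves, never from a script. Its argument "moves" is a list that holds one entry, the list of rows, each a list of 7 numbers: the shift along the tool's x, y, z in m, then the turn, a rotation vector about the tool's x, y, z in degrees, then the gripper's target within -1 to 1 (shut at 1, half-way at 0, fully open at -1). In form: [[[tx, ty, tz, ax, ay, az, hand], ...]]. A call has 1 to 12 rows; each row shifts and turns the pose as measured when the row begins, along the tool's axes as they then stand; what a row does not reach is not made up. A row lasts 1/10 s, in which the tool goes at most 50 mm and 8.59 degrees, less where a joint would pass 70% of its speed; a pose out of reach is approached as far as the arm can. A call with a gripper value outside its range is refused whole. The fingers move at their own pace and stop on an object; "force" is the grip in N (left out, the last holds). Time passes only in rows, so rows that do not move let the fingers close. It gives the time, the measured TCP pose, the force and the opening at its end, in the units of the state.
- ctrl.get_state(): the state, without advancing time (a new reading comes with each control period).
- ctrl.read_camera(name): name is "scene" or "side" or "wrist"; returns the picture (420x560x3 uint8, red, green, blue); there is no depth.
- ctrl.get_calibration(name): a dict with "camera_matrix" (3x3 intrinsics, pixels), "cam_to_world" (4x4, takes a point from camera to world coordinates). Camera axes: x right, y up, looking along -z (the intrinsics and any distortion apply to the point x, -y, -z); pixel columns grow to the right and rows downward; lengths in m; the calibration is good to about 2 mm. A picture is of the moment at which its call begins: read the wrist's pose just before it. get_calibration takes no time and is no camera call; for the wrist camera it gives the pose at the moment of the call.
- ctrl.sign_off(): hands the job in, once; it reports no verdict.
The state is a dict: "time": time; "qpos": joint angles; "dq": joint speeds; "joint_efforts": joint torques, N m; "eef_pos": TCP position; "tcp_rot": TCP orientation; "contact_force": force on the tool from outside, world axes, zero at the start; "wrist_torque": the same for the moment, N m; "opening": opening from 0.0 (shut) to 1.0 (fully open).
Only numpy, scipy, OpenCV 4.12 (cv2) and the standard library are available. Lean on these libraries where they do the work, as an engineer would, in place of code of your own. Each camera call takes 0.05 s, during which the arm holds its last target. There are 200 camera calls.

TASK

Slide the vise jaw open to its stop, lift the carving out and lay it, carved side up, on the green cutting mat and let go of it so that you can change your hold. Then take it again and put it in the wooden jig, carved side up and square foot first: the foot's end tight against the end stop and its side flat along the long fence, square and flush in the corner. Leave the jaw open and the tools and pieces lying about where they are.

Things in the scene. Friction and masses are not known exactly. Their poses are not given: they have to be found in the camera images.
- vise: dark blue bench vise with dark wood jaw linings, fixed. Origin at table height under the middle of the jaws. x: along the jaws (110 mm long, +-55); the fixed jaw's face is at y = +22.5 mm, the sliding jaw's at y = -22.5 mm when shut. The bed the carving lies on is at z = 45 mm; jaw tops at z = 91 mm.
- vise_jaw (a joint): sliding jaw of the vise, m: about 0 shut on the carving, 0.050 at its open stop. It slides towards the vise's -y, stiffly (about 6 N), and stays where it is left.
- jaw_handle (a point): middle of the top edge of the sliding jaw's grey upright handle plate: 50 mm along x, 14 mm thick along y, 45 mm tall, standing outside the jaw with 35 mm free between it and the jaw body. Axes as the vise's.
- carving: pale wood carving, 170 mm long (x), 44 wide (y), 0.13 to 0.25 kg; origin mid-underside. A bar 22 mm high runs its whole length; on the +x end a square foot (62 long, 44 wide, 44 high overall), on the -x half a crouching animal 30 to 37 wide, up to 63 high overall. Starts between the vise jaws, underside 45 mm above the table, foot projecting about 58 mm towards the vise's +x.
- foot_corner (a point): the carving's bottom corner at the foot's end, left side: 85 mm along x, 22 mm along y from the carving's origin. Axes as the carving's.
- mat: green gridded cutting mat 280 mm (x) by 150 mm (y), 4 mm thick, fixed on the table; origin at the centre of its underside.
- jig: fixed plywood board 230 (x) by 150 (y) by 12 mm with three wood strips 40 mm high on it; origin at the centre of its underside. End stop: face at x = 80 mm. Long fence: face at y = 30 mm, from the stop to x = -30. Short cheek: face at y = -28 mm, 18 thick, from the stop to x = 20. The 58 mm wide channel between them is open towards -x and above.
- jig_corner (a point): the corner where the jig's end stop and long fence meet, on the board's top face (80, 30, 12 mm from the jig's origin). Axes as the jig's: the board's free area lies to -x and -y.
- gouge: wood-handled carving gouge, 230 mm long, lying at the left; a bystander, to be left alone
- chisel: wood-handled chisel, 240 mm long, lying at the far right; a bystander, to be left alone
- mallet: round wooden carver's mallet, 280 mm, lying at the far side; a bystander, to be left alone
- crank: black hand crank, 130 mm long, lying beyond the mat; a bystander, to be left alone
- oilstone: grey stone block 160 x 55 x 30 mm at the left; a bystander, to be left alone
- handsaw: pull saw with long straw-coloured handle, 560 mm, along the right; a bystander, to be left alone

How it is judged:
By the outcome, as a careful person would: the job done as asked, in the order asked, and still so for the second after the job is handed in, with the robot touching nothing.
It also fails if it takes over 72 s, if anything falls off the work surface, if the arm or the gripper's body presses on something with over 40 N, if the wrist force passes 120 N, or if a joint passes its speed limit or range.

## Working session

There is one attempt and no reset: what is moved stays moved. The work goes in short steps, Python scripts to look and compute and a tool call to move; the robot and the scene stay as the last step left them, time stands still between calls to the robot, and variables do not carry over. Pictures are saved under pics/ and viewed, about 8 in all and at most 12, crops included, and the job is handed in when it is done.

Besides the shell and the picture viewer there is one more tool, called after "Request:" by a JSON object that holds its "api" and its "payload". apply_moves: Moves the arm, as the interface text tells. Its arguments: {"type":"object","properties":{"moves":{"type":"array","items":{"type":"array","items":{"type":"array","items":{"type":"number"}}}},"force":{"type":"number"}},"required":["moves"]}

```bash
mkdir -p pics
cat > h.py <<'E'
import numpy as np, cv2
from plant import ctrl
from scipy.spatial.transform import Rotation as R
def snap(name,fn):
    c=ctrl.get_calibration(name); im=ctrl.read_camera(name)
    cv2.imwrite('pics/'+fn+'.png',im[:,:,::-1]); np.savez('pics/'+fn+'.npz',im=im,K=c['camera_matrix'],T=c['cam_to_world'],d=np.array(c.get('distortion',c.get('dist_coeffs',np.zeros(5))),float)); return im,c
def load(fn): return np.load('pics/'+fn+'.npz')
def ray(fn,p):
    d=load(fn); u=cv2.undistortPoints(np.array([[p]],float),d['K'],d['d'])[0,0]
    T=d['T']; v=T[:3,:3]@np.array([u[0],-u[1],-1]); return T[:3,3],v
def onz(fn,p,z):
    o,v=ray(fn,p); return o+v*(z-o[2])/v[2]
def tri(obs):
    A=np.zeros((3,3));b=np.zeros(3)
    for fn,p in obs:
        o,v=ray(fn,p);v=v/np.linalg.norm(v);M=np.eye(3)-np.outer(v,v);A+=M;b+=M@o
    x=np.linalg.solve(A,b)
    return x,[np.linalg.norm(np.cross(x-ray(f,p)[0],ray(f,p)[1]/np.linalg.norm(ray(f,p)[1]))) for f,p in obs]
def proj(fn,X):
    d=load(fn);T=d['T'];c=T[:3,:3].T@(np.array(X)-T[:3,3])
    return cv2.projectPoints(np.array([[c[0],-c[1],-c[2]]]),np.zeros(3),np.zeros(3),d['K'],d['d'])[0][0,0]
def st():
    s=ctrl.get_state(); print('t',round(s['time'],2),'p',np.round(s['eef_pos'],4),'q',np.round(s['tcp_rot'],4),'F',np.round(s['contact_force'],1),'op',round(s['opening'],3),'J',np.round(s['qpos'],2)); return s
def to(p,axx=None):
    """shift in tool axes to world p; turn (deg rotvec, tool) to tool-down with tool x at world yaw axx deg"""
    s=ctrl.get_state();Q=R.from_quat(s['tcp_rot']);sh=Q.inv().apply(np.array(p)-s['eef_pos'])
    tu=None
    if axx is not None:
        a=np.radians(axx);x=np.array([np.cos(a),np.sin(a),0]);z=np.array([0,0,-1.]);D=R.from_matrix(np.c_[x,np.cross(z,x),z]);tu=np.degrees((Q.inv()*D).as_rotvec())
    print('shift mm',np.round(sh*1000,1),'turn',None if tu is None else np.round(tu,2))
E
python3 - <<'E'
from h import *
for n in ['scene','side','wrist']:
    im,c=snap(n,n+'0'); print(n,list(c.keys()),np.round(c['cam_to_world'],3).tolist(),c['camera_matrix'][0])
s=st(); print(R.from_quat(s['tcp_rot']).as_matrix().round(2))
a=[cv2.imread(f'pics/{n}0.png') for n in ['scene','side']]
for n,i in zip(['scene','side'],a): cv2.imwrite(f'pics/{n}0b.png',cv2.resize(i,(800,600)))
E
```

```text
scene ['camera_matrix', 'cam_to_world'] [[-0.125, -0.635, 0.762, 1.748], [0.992, -0.082, 0.094, 0.105], [0.003, 0.768, 0.641, 1.054], [0.0, 0.0, 0.0, 1.0]] [412.99894919   0.         283.56135582]
side ['camera_matrix', 'cam_to_world'] [[-0.998, 0.047, -0.033, 0.535], [-0.056, -0.746, 0.664, 1.098], [0.007, 0.665, 0.747, 1.366], [0.0, 0.0, 0.0, 1.0]] [529.52068515   0.         276.17467237]
wrist ['camera_matrix', 'cam_to_world'] [[0.272, 0.915, 0.298, 0.258], [-0.962, 0.259, 0.082, -0.627], [-0.002, -0.309, 0.951, 0.374], [0.0, 0.0, 0.0, 1.0]] [313.29669598   0.         271.45586592]
t 0.15 p [ 0.1825 -0.6493  0.2302] q [ 0.9906  0.1365  0.     -0.001 ] F [ 0.8  0.3 -0.2] op 1.001 J [-1.45  0.29  1.58 -0.    1.28 -0.15]
[[ 0.96  0.27 -0.  ]
 [ 0.27 -0.96  0.  ]
 [ 0.   -0.   -1.  ]]
```

View pics/scene0b.png

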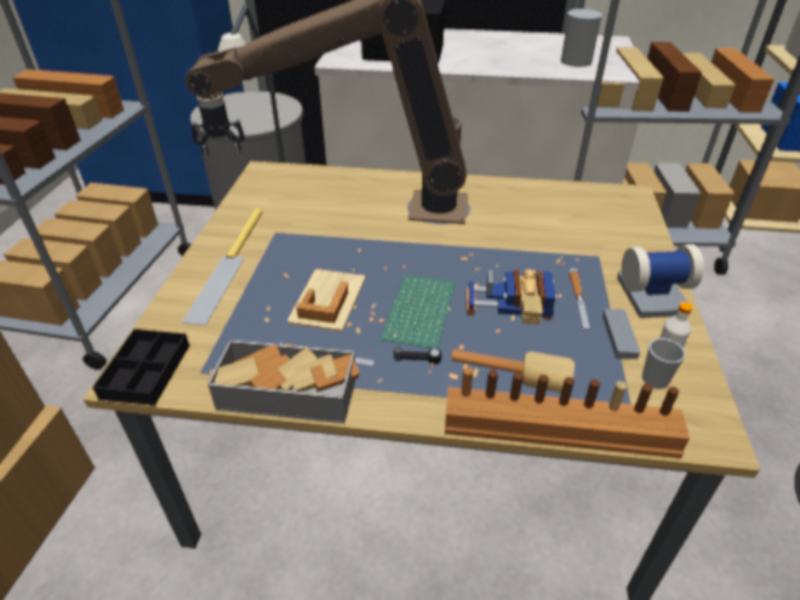

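View pics/side0b.png

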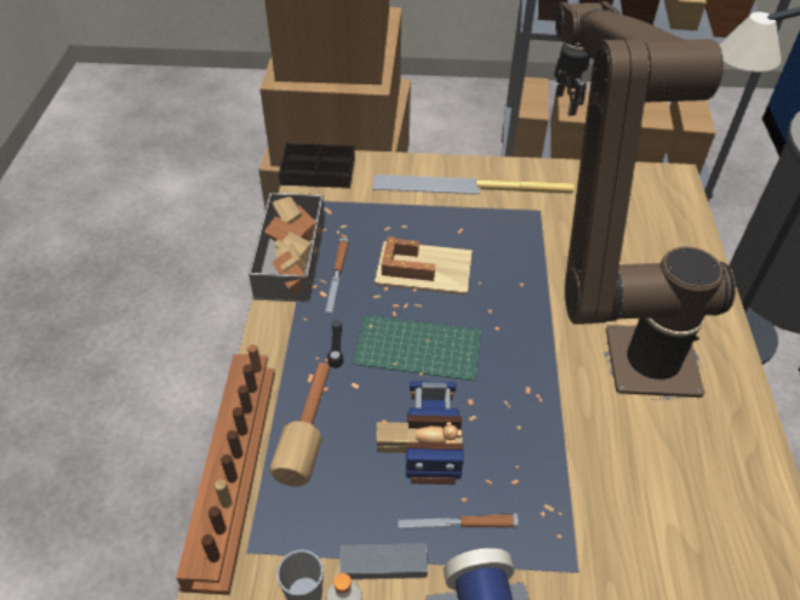

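Scene and side view: vise at side-view (435,437)/800px, with the foot towards world +x and the handle on the −y side. The mat is at (418,347) and the jig at (425,267), with its stop on the +x side and the fence on +y. Everything is close to world-aligned. Next I'll get rough positions and take the wrist camera over.

Run:
```python
from h import *
for n,p,z in [('vise',(435,440),.09),('handle',(432,385),.09),('footend',(378,435),.089),('animal',(445,434),.1),('mat',(418,347),.004),('jig',(425,267),.012),('jigLfar',(385,247),.052)]:
    print(n,np.round(onz('side0',(p[0]*.7,p[1]*.7),z),3))
s=ctrl.get_state();T=np.eye(4);T[:3,:3]=R.from_quat(s['tcp_rot']).as_matrix();T[:3,3]=s['eef_pos']
print(np.round(np.linalg.inv(T)@load('wrist0')['T'],3))
to([.6,.08,.33],0)
```

```text
vise [0.492 0.3   0.09 ]
handle [0.501 0.168 0.09 ]
footend [0.605 0.295 0.089]
animal [0.473 0.292 0.1  ]
mat [ 0.534 -0.001  0.004]
jig [ 0.526 -0.254  0.012]
jigLfar [ 0.628 -0.279  0.052]
[[ 0.001  0.951  0.309  0.079]
 [ 1.    -0.001 -0.    -0.001]
 [ 0.     0.309 -0.951 -0.143]
 [ 0.     0.     0.     1.   ]]
shift mm [ 599.2 -589.4  -98.5] turn [-0.11 -0.   15.69]
```

Request:
{"api": "apply_moves", "payload": {"moves": [[[0.0406,-0.0223,-0.0058,0,0,0,-1],[0.0406,-0.0223,-0.0058,0,0,0,-1],[0.0406,-0.0223,-0.0058,0,0,0,-1],[0.0406,-0.0223,-0.0058,0,0,0,-1],[0.0406,-0.0223,-0.0058,0,0,0,-1],[0.0406,-0.0223,-0.0058,0,0,0,-1],[0.0406,-0.0223,-0.0058,0,0,0,-1],[0.0406,-0.0223,-0.0058,0,0,0,-1],[0.0406,-0.0223,-0.0058,0,0,0,-1],[0.0406,-0.0223,-0.0058,0,0,0,-1],[0,0,0,0,0,7.85,-1],[0,0,0,0,0,7.85,-1]]]}}

```text
time: 1.35
eef_pos: [0.5243, -0.3107, 0.2856]
tcp_rot: [1.0, -0.006, -0.001, -0.005]
contact_force: [-1.5, -0.1, 1.4]
opening: 1.0
```

Run:
```python
from h import *
st(); snap('wrist','jigA'); to([.58,.2,.32],0); to([.53,-.2,.36],0)
```

```text
t 1.35 p [ 0.5243 -0.3107  0.2856] q [ 1.     -0.0061 -0.0011 -0.0049] F [-1.5 -0.1  1.4] op 1.0 J [-0.7   0.11  1.68  0.01  1.36  0.88]
shift mm [  47.3 -511.8  -29.2] turn [-0.59  0.1  -0.94]
shift mm [   3.8 -111.5  -73.3] turn [-0.59  0.1  -0.94]
```

Request:
{"api": "apply_moves", "payload": {"moves": [[[0.01,-0.037,-0.025,0,0,-0.9,-1],[0.01,-0.037,-0.025,0,0,0,-1],[0.01,-0.037,-0.02,0,0,0,-1],[0,0,0,0,0,0,-1]]]}}

```text
time: 1.8
eef_pos: [0.5546, -0.198, 0.3559]
tcp_rot: [1.0, 0.003, -0.003, -0.007]
contact_force: [0.1, 0.8, 0.3]
opening: 0.999
```

Run:
```python
from h import *
st(); snap('wrist','jigB'); to([.58,.2,.32],0)
```

```text
t 1.8 p [ 0.5546 -0.198   0.3559] q [ 1.      0.0026 -0.003  -0.0072] F [0.1 0.8 0.3] op 0.999 J [-0.52  0.03  1.64  0.01  1.48  1.05]
shift mm [  28.1 -398.9   39.4] turn [-0.81  0.51  0.21]
```

Request:
{"api": "apply_moves", "payload": {"moves": [[[0.003,-0.04,0.003,0,0,0,-1],[0.003,-0.04,0.003,0,0,0,-1],[0.003,-0.04,0.003,0,0,0,-1],[0.003,-0.04,0.003,0,0,0,-1],[0.003,-0.04,0.003,0,0,0,-1],[0.003,-0.04,0.003,0,0,0,-1],[0.003,-0.04,0.003,0,0,0,-1],[0.003,-0.04,0.003,0,0,0,-1],[0.003,-0.04,0.003,0,0,0,-1],[0,0,0,0,0,0,-1]]]}}

```text
time: 2.85
eef_pos: [0.5767, 0.1591, 0.314]
tcp_rot: [1.0, -0.0, -0.015, -0.005]
contact_force: [0.4, -0.5, -0.2]
opening: 0.998
```

Run:
```python
from h import *
st(); snap('wrist','viseA'); to([.58,.24,.32],0)
i=cv2.imread('pics/viseA.png'); cv2.imwrite('pics/viseAb.png',cv2.resize(i,(800,600),interpolation=cv2.INTER_CUBIC))
```

```text
t 2.85 p [0.5767 0.1591 0.314 ] q [ 9.999e-01 -1.000e-04 -1.530e-02 -5.400e-03] F [ 0.4 -0.5 -0.2] op 0.998 J [0.09 0.08 1.66 0.01 1.43 1.66]
shift mm [  2.9 -83.   -5.5] turn [-0.53  1.77 -0.1 ]
```

View pics/viseAb.png

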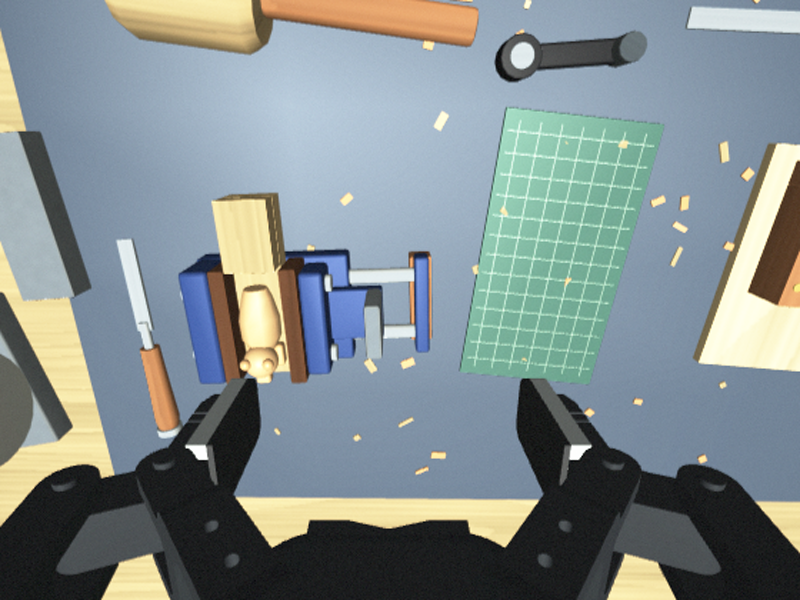

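Wrist view: carving foot at (247,232), handle plate (grey) at (374,325), an end bracket with rails at (422,300), mat corners (507,108),(663,124),(591,383),(461,373). I'll take a second view for heights.

Request:
{"api": "apply_moves", "payload": {"moves": [[[0.015,-0.035,0.012,0,1.8,0,-1],[0.015,-0.035,0.012,0,0,0,-1],[0.0,-0.02,0.012,0,0,0,-1],[0,0,0,0,0,0,-1]]]}}

```text
time: 3.3
eef_pos: [0.6096, 0.2406, 0.2737]
tcp_rot: [1.0, -0.004, -0.001, -0.002]
contact_force: [-0.2, -0.5, -0.5]
opening: 0.997
```

Run:
```python
from h import *
st(); snap('wrist','viseB')
i=cv2.imread('pics/viseB.png'); j=cv2.imread('pics/jigB.png')
cv2.imwrite('pics/viseBb.png',cv2.resize(i[60:300,200:520],(800,600),interpolation=cv2.INTER_CUBIC))
cv2.imwrite('pics/jigBb.png',cv2.resize(j,(800,600),interpolation=cv2.INTER_CUBIC))
```

```text
t 3.3 p [0.6096 0.2406 0.2737] q [ 1.0e+00 -3.9e-03 -6.0e-04 -1.9e-03] F [-0.2 -0.5 -0.5] op 0.997 J [0.22 0.22 1.58 0.   1.34 1.8 ]
```

View pics/viseBb.png

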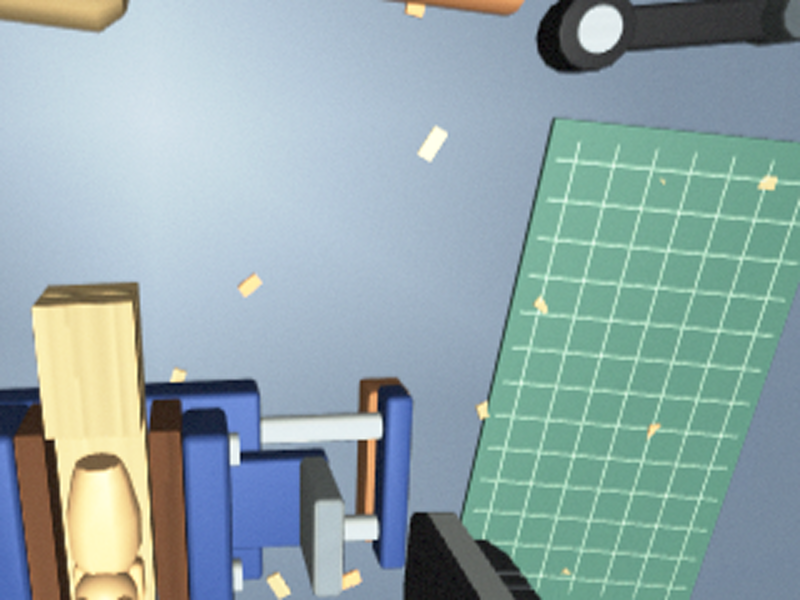

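View pics/jigBb.png

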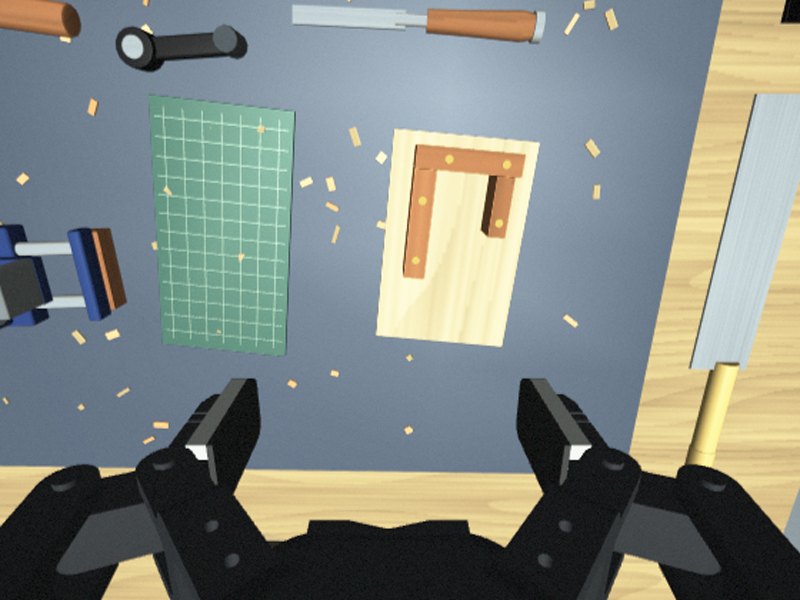

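Crop: foot top-face front edge (35,305)–(137,298), plate's top face x 315–343, v 498–592, and a low-looking end bracket at x≈395. Jig view: board corners (396,129),(539,142),(503,346),(377,335), fence strip inner face on the right of (425,220), stop at top (470,160).

```bash
cat > seg.py <<'E'
from h import *
def hsv(fn): return cv2.cvtColor(load(fn)['im'],cv2.COLOR_RGB2HSV)
def blobs(m,roi,amin=30,show=True):
    x0,y0,x1,y1=roi; q=np.zeros_like(m);q[y0:y1,x0:x1]=m[y0:y1,x0:x1]
    cs,_=cv2.findContours(q,cv2.RETR_EXTERNAL,cv2.CHAIN_APPROX_NONE); out=[]
    for c in cs:
        a=cv2.contourArea(c)
        if a>amin: 
            out.append(c)
            if show: 
                ap=cv2.approxPolyDP(c,2,True)[:,0]; print(int(a),'rect',np.round(cv2.boxPoints(cv2.minAreaRect(c)),1).tolist(),'poly',ap.tolist())
    return out
E
python3 - <<'E'
from seg import *
for fn,roi in [('viseA',(225,170,310,265)),('viseB',(310,230,362,302))]:
    h=hsv(fn); print(fn,h[(roi[1]+roi[3])//2, roi[0]:roi[2]:3].tolist())
print('viseA row col samples plate'); h=hsv('viseA')
for v in (212,225,240): print(v,[tuple(x) for x in h[v,250:275].tolist()])
h=hsv('viseB')
for v in (255,280): print(v,[tuple(x) for x in h[v,318:342].tolist()])
for fn,roi in [('viseA',(250,195,275,260)),('viseB',(315,230,346,302))]:
    h=hsv(fn); blobs(((h[...,1]<60)&(h[...,2]>95)).astype('u1'),roi)
E
```

```text
viseA [[111, 139, 173], [109, 146, 49], [112, 127, 200], [111, 124, 210], [111, 128, 210], [111, 126, 211], [111, 126, 213], [111, 124, 212], [111, 124, 214], [111, 125, 215], [85, 14, 195], [95, 25, 201], [99, 29, 203], [90, 16, 194], [110, 80, 93], [104, 49, 188], [105, 53, 187], [106, 52, 186], [104, 50, 187], [104, 52, 183], [105, 50, 185], [15, 132, 232], [111, 143, 161], [111, 125, 210], [111, 133, 200], [10, 98, 145], [105, 52, 181], [104, 53, 183], [105, 53, 182]]
viseB [[111, 138, 194], [111, 139, 196], [111, 141, 193], [111, 136, 172], [70, 11, 67], [72, 12, 107], [101, 30, 206], [97, 28, 203], [100, 26, 205], [79, 14, 149], [75, 10, 106], [60, 7, 113], [68, 9, 119], [69, 14, 124], [112, 140, 71], [112, 133, 199], [112, 141, 193], [111, 150, 173]]
viseA row col samples plate
212 [(111, 120, 218), (111, 122, 216), (112, 118, 219), (111, 121, 215), (111, 121, 210), (110, 47, 97), (83, 13, 78), (105, 13, 79), (80, 18, 84), (80, 10, 78), (70, 9, 81), (84, 16, 82), (83, 13, 80), (83, 13, 81), (110, 10, 77), (75, 20, 75), (100, 11, 71), (109, 88, 93), (106, 51, 180), (106, 50, 19
[... 1438 characters left out ...]
 25, 201), (101, 26, 199), (97, 27, 199), (99, 27, 201), (98, 25, 196), (90, 13, 194), (102, 46, 140), (106, 54, 176), (104, 56, 174), (105, 56, 174), (105, 52, 175)]
1013 rect [[250.0, 195.0], [274.0, 195.0], [274.0, 259.0], [250.0, 259.0]] poly [[250, 195], [250, 199], [268, 201], [269, 221], [267, 245], [265, 215], [255, 214], [256, 236], [250, 237], [250, 259], [258, 259], [254, 253], [257, 250], [263, 259], [274, 259], [274, 195]]
1416 rect [[315.0, 230.0], [345.0, 230.0], [345.0, 301.0], [315.0, 301.0]] poly [[315, 230], [315, 239], [330, 239], [336, 257], [325, 262], [325, 292], [320, 279], [315, 279], [315, 301], [345, 301], [345, 266], [341, 265], [342, 236], [345, 235], [345, 230]]
```

Run:
```python
from seg import *
P={}
for fn,roi in [('viseA',(250,205,275,260)),('viseB',(315,252,346,302))]:
    h=hsv(fn); c=blobs(((h[...,1]<34)&(h[...,2]>130)).astype('u1'),roi); P[fn]=cv2.boxPoints(cv2.minAreaRect(max(c,key=cv2.contourArea)))
# sort corners: by row then col
f=lambda b: np.array(sorted(b[np.argsort(b[:,1])][:2].tolist())+sorted(b[np.argsort(b[:,1])][2:].tolist()))
A,B=f(P['viseA']),f(P['viseB'])
for a,b in zip(A,B): x,e=tri([('viseA',a),('viseB',b)]); print('plate',np.round(x,4),np.round(e,4), np.round(onz('viseB',b,.09),4))
c=lambda u,v:(200+u/2.5,60+v/2.5); s=lambda u,v:(u*.7,v*.7)
for n,a,b in [('brkL',s(414,254),c(382,390)),('brkR',s(430,254),c(410,390)),('footL',s(213,202),c(35,305)),('footR',s(278,196),c(137,299)),('rail',s(413,269),c(380,427))]:
    x,e=tri([('viseA',a),('viseB',b)]); print(n,np.round(x,4),np.round(e,4))
# pale foot, brown linings, mat, jig
h=hsv('viseB'); print('foot'); blobs(((h[...,0]<26)&(h[...,0]>12)&(h[...,1]>40)&(h[...,2]>150)).astype('u1'),(205,165,262,240),200)
print('brown A');h=hsv('viseA'); m=((h[...,0]<14)&(h[...,1]>120)&(h[...,2]<150)).astype('u1'); blobs(m,(130,170,225,280),60)
for fn in ('viseA','jigB'):
    h=hsv(fn); m=cv2.morphologyEx(((h[...,0]>60)&(h[...,0]<92)&(h[...,1]>60)).astype('u1'),cv2.MORPH_CLOSE,np.ones((7,7)))
    for k in blobs(m,(0,0,560,420),3000,False): print(fn,'mat',[np.round(onz(fn,p,.004)[:2],4).tolist() for p in cv2.boxPoints(cv2.minAreaRect(k))])
for fn in ('jigA','jigB'):
    h=hsv(fn); print(fn,'strips'); blobs(((h[...,0]<16)&(h[...,1]>110)&(h[...,2]>60)).astype('u1'),(230,80,430,260) if fn=='jigB' else (100,60,430,300),300)
```

```text
41 rect [[268.0, 228.0], [274.0, 228.0], [274.0, 236.0], [268.0, 236.0]] poly [[269, 228], [268, 236], [274, 236], [274, 228]]
350 rect [[254.5, 214.10000610351562], [265.20001220703125, 213.6999969482422], [266.79998779296875, 252.8000030517578], [256.1000061035156, 253.1999969482422]] poly [[257, 214], [256, 251], [259, 250], [261, 253], [261, 250], [266, 250], [265, 216]]
463 rect [[324.79998779296875, 297.8999938964844], [326.0, 259.70001220703125], [345.5, 260.29998779296875], [344.29998779296875, 298.5]] poly [[336, 260], [326, 261], [327, 298], [336, 296], [336, 277], [345, 275], [345, 267], [338, 267]]
plate [0.5245 0.1823 0.1062] [0.0001 0.0001] [0.5161 0.1792 0.09  ]
plate [0.5368 0.1681 0.1331] [0.0013 0.0013] [0.5152 0.1566 0.09  ]
plate [0.4708 0.1809 0.1015] [0.0014 0.0014] [0.4644 0.1782 0.09  ]
plate [0.4884 0.166  0.1305] [0.0026 0.0026] [0.4635 0.1546 0.09  ]
brkL [0.551  0.1377 0.0369] [0.0003 0.0003]
brkR [0.5499 0.1221 0.0335] [0.0005 0.0005]
footL [0.6081 0.3046 0.087 ] [0.0008 0.0008]
footR [0.606  0.2607 0.0553] [0.0025 0.0025]
rail [0.538  0.14   0.0503] [0.0
[... 1134 characters left out ...]
mat [[-0.0182, 0.0649], [0.1199, 0.049], [0.1308, -0.4695], [-0.0045, -0.489]]
jigB mat [[0.3962, 0.1119], [0.683, 0.0531], [0.6785, -0.0963], [0.391, -0.0672]]
jigA strips
4531 rect [[192.0, 73.0], [283.0, 73.0], [283.0, 187.0], [192.0, 187.0]] poly [[283, 81], [192, 74], [193, 186], [208, 187], [213, 180], [215, 96], [261, 98], [259, 151], [272, 152], [276, 101], [282, 99]]
jigB strips
2970 rect [[281.1000061035156, 192.89999389648438], [290.79998779296875, 99.9000015258789], [367.1000061035156, 107.9000015258789], [357.3999938964844, 200.8000030517578]] poly [[367, 108], [292, 101], [282, 192], [296, 193], [305, 118], [343, 123], [337, 160], [342, 165], [351, 166], [359, 125], [365, 121]]
```

Run:
```python
from seg import *
for n,a,b in [('p+x+y',(255.5,214),(325.7,260.5)),('p+x-y',(265.7,214),(336.8,260.5)),('p-x+y',(256.5,251.5),(326.8,297.5)),('p-x-y',(266.7,251.5),(337.2,297.5))]:
    x,e=tri([('viseA',a),('viseB',b)]); print(n,np.round(x,4),np.round(e,4))
h=hsv('viseA'); print('footA'); 
for v in (137,142,146,150,160,175): print(v,[(k+145,)+tuple(x) for k,x in enumerate(h[v,145:200].tolist())][::2])
h=hsv('viseB')
print('col B')
for u in (220,245): print(u,[(k+166,)+tuple(x) for k,x in enumerate(h[166:188,u].tolist())])
for v in (200,225): print(v,[(k+205,)+tuple(x) for k,x in enumerate(h[v,205:262].tolist()) if k<15 or k>42])
```

```text
p+x+y [0.5226 0.1817 0.1028] [0.0007 0.0007]
p+x-y [0.5228 0.1693 0.1032] [0.0007 0.0007]
p-x+y [0.4769 0.18   0.109 ] [0.001 0.001]
p-x-y [0.4757 0.1675 0.1069] [0.0008 0.0008]
footA
137 [(145, 105, 53, 184), (147, 105, 50, 188), (149, 105, 50, 187), (151, 105, 51, 189), (153, 104, 51, 190), (155, 104, 44, 175), (157, 30, 17, 134), (159, 20, 100, 125), (161, 20, 98, 120), (163, 20, 100, 133), (165, 20, 104, 133), (167, 21, 101, 134), (169, 19, 105, 109), (171, 21, 103, 97), (173, 21, 99, 98), (175, 20, 103, 114), (177, 21, 109, 105), (179, 20, 98, 114), (181, 20, 103, 111), (183, 20, 98, 125), (185, 19, 108, 130), (187, 19, 101, 139), (189, 20, 100, 117), (191, 20, 103, 106), (193, 22, 93, 104), (195, 105, 44, 203), (197, 102, 45, 203), (199, 103, 45, 206)]
142 [(145, 105, 55, 187), (147, 105, 42, 186), (149, 25, 74, 249), (151, 25, 73, 250), (153, 24, 80, 245), (155, 24, 80, 244), (157, 24, 77, 247), (159, 24, 80, 245), (161, 24, 85, 239), (163, 24, 83, 242), (165, 24, 80, 244), (167, 24, 77, 246), (169, 24, 81, 245), (171, 24, 82, 242), (173, 24, 84, 241), (175, 24, 79, 245), (177
[... 3928 characters left out ...]
6), (257, 104, 38, 188), (258, 104, 46, 210), (259, 105, 45, 209), (260, 105, 47, 207), (261, 105, 45, 209)]
225 [(205, 114, 134, 57), (206, 107, 150, 56), (207, 111, 141, 58), (208, 113, 134, 57), (209, 111, 144, 55), (210, 150, 42, 36), (211, 13, 165, 48), (212, 9, 142, 52), (213, 11, 121, 57), (214, 11, 134, 55), (215, 11, 127, 54), (216, 19, 114, 83), (217, 24, 70, 247), (218, 25, 75, 249), (219, 25, 71, 250), (248, 24, 81, 245), (249, 23, 87, 240), (250, 23, 83, 243), (251, 24, 79, 246), (252, 25, 73, 249), (253, 25, 76, 248), (254, 24, 75, 248), (255, 25, 75, 249), (256, 21, 103, 82), (257, 19, 98, 109), (258, 114, 32, 118), (259, 111, 126, 206), (260, 165, 40, 64), (261, 12, 130, 55)]
```

Run:
```python
from seg import *
for p in [(213.7,200),(216.6,225),(253.7,200),(255.9,225),(220,182.2),(245,181.1),(213,182.5),(252.3,180.8)]: print(p,np.round(onz('viseB',p,.089),4))
for n,a,b in [('fL',(148.3,141.3),(212.8,182.5)),('fR',(186.2,138.2),(252.5,180.8))]:
    x,e=tri([('viseA',a),('viseB',b)]); print(n,np.round(x,4),np.round(e,4))
h=hsv('viseA');ff=[]
for v in (143,160,175):
    r=np.where((h[v,145:200,1]>60)&(h[v,145:200,2]>220))[0]+145; a,b=onz('viseA',(r.min()-.4,v),.089),onz('viseA',(r.max()+.4,v),.089); print(v,a[:2].round(4),b[:2].round(4))
for v in (142,160,175): pass
print('front col',[ (u,(np.where((h[130:160,u,1]>60)&(h[130:160,u,2]>200))[0]+130).min()) for u in (152,165,180)])
# jig on plane: strip inner corner tops at z=.052 ; board corners z=.012
for n,p in [('stop-fence in corner',(305,118)),('fence end in',(296,193)),('fence end out',(282,192)),('outer corner',(292,101)),('outer R',(367,108)),('stop-cheek',(343,123))]: print(n,onz('jigB',p,.052).round(4))
for p in [(396,129),(539,142),(503,346),(377,335)]: print('board',onz('jigB',(p[0]*.7,p[1]*.7),.012).round(4))
to([.4995,.1746,.135],88); to([.4995,.1746,.135],0)
```

```text
(213.7, 200) [0.5891 0.3055 0.089 ]
(216.6, 225) [0.5597 0.3041 0.089 ]
(253.7, 200) [0.5888 0.2617 0.089 ]
(255.9, 225) [0.5594 0.2599 0.089 ]
(220, 182.2) [0.609  0.2974 0.089 ]
(245, 181.1) [0.6101 0.2705 0.089 ]
(213, 182.5) [0.6087 0.305  0.089 ]
(252.3, 180.8) [0.6104 0.2626 0.089 ]
fL [0.6078 0.3058 0.0868] [0.0004 0.0004]
fR [0.6101 0.2623 0.0848] [0.0008 0.0008]
143 [0.6058 0.3051] [0.6059 0.2622]
160 [0.5858 0.3054] [0.586  0.2617]
175 [0.5676 0.3041] [0.5678 0.2609]
front col [(152, np.int64(141)), (165, np.int64(140)), (180, np.int64(140))]
stop-fence in corner [ 0.6141 -0.2385  0.052 ]
fence end in [ 0.507  -0.2295  0.052 ]
fence end out [ 0.5083 -0.2088  0.052 ]
outer corner [ 0.6361 -0.2201  0.052 ]
outer R [ 0.6278 -0.322   0.052 ]
stop-cheek [ 0.6078 -0.2911  0.052 ]
board [ 0.6509 -0.2     0.012 ]
board [ 0.6393 -0.3468  0.012 ]
board [ 0.4099 -0.33    0.012 ]
board [ 0.4222 -0.1804  0.012 ]
shift mm [-110.1   66.3  139.5] turn [ -0.14  -0.16 -88.51]
shift mm [-110.1   66.3  139.5] turn [-0.19 -0.02 -0.51]
```

Request:
{"api": "apply_moves", "payload": {"moves": [[[-0.037,0.0224,0.02,0,0,-2.5,0],[-0.037,0.0224,0.04,0,0,0,0],[-0.037,0.0224,0.04,0,0,0,0],[0,0,0.03,0,0,0,0],[0,0,0,0,0,0,0]]]}}

```text
time: 3.85
eef_pos: [0.507, 0.1632, 0.1505]
tcp_rot: [1.0, 0.015, 0.002, 0.0]
contact_force: [-0.1, 0.0, 1.1]
opening: 0.5
```

Run:
```python
from h import *
st(); to([.4995,.1735,.08],2.3)
```

```text
t 3.85 p [0.507  0.1632 0.1505] q [9.999e-01 1.460e-02 2.400e-03 4.000e-04] F [-0.1  0.   1.1] op 0.5 J [ 0.12  0.05  2.   -0.    1.09  1.66]
shift mm [ -7.5 -10.6  70.5] turn [ 0.05 -0.27 -0.62]
```

Request:
{"api": "apply_moves", "payload": {"moves": [[[-0.0075,-0.0106,0.0,0,-0.3,-0.6,0],[0,0,0,0,0,0,0],[0,0,0.025,0,0,0,0],[0,0,0.025,0,0,0,0],[0,0,0.015,0,0,0,0],[0,0,0.004,0,0,0,0]]]}}

```text
time: 4.45
eef_pos: [0.5123, 0.1743, 0.0953]
tcp_rot: [1.0, 0.02, 0.013, -0.001]
contact_force: [-0.4, 0.0, -0.6]
opening: 0.502
```

Run:
```python
from h import *
st(); to([.4995,.1735,.08],2.3)
im,c=snap('wrist','grip1'); cv2.imwrite('pics/grip1b.png',cv2.resize(im[150:390,160:400,::-1],(600,600),interpolation=cv2.INTER_CUBIC))
```

```text
t 4.45 p [0.5123 0.1743 0.0953] q [ 9.997e-01  2.030e-02  1.340e-02 -6.000e-04] F [-0.4  0.  -0.6] op 0.502 J [ 0.14  0.14  2.02 -0.    0.96  1.67]
shift mm [-13.3   0.3  15. ] turn [-0.04 -1.54  0.02]
```

View pics/grip1b.png

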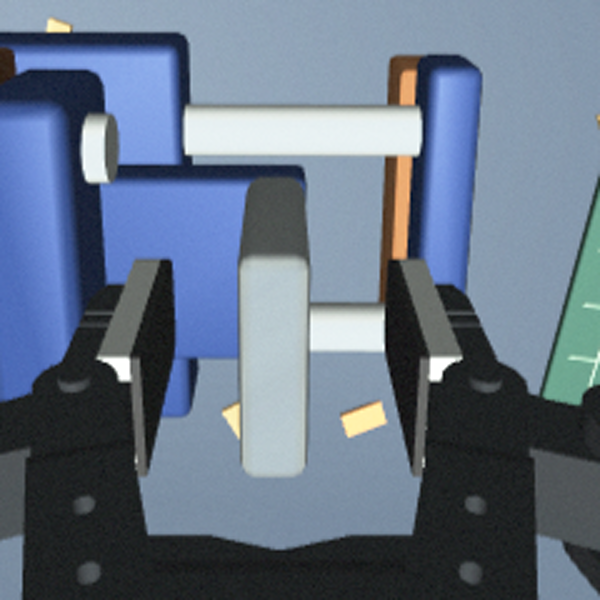

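The plate at (275,360) is centred between the half-open fingers. Lower, close and pull.

Request:
{"api": "apply_moves", "payload": {"moves": [[[-0.008,0,0.008,0,-1.5,0,0],[0,0,0.008,0,0,0,0],[0,0,0,0,0,0,1],[0,0,0,0,0,0,1],[0,0,0,0,0,0,1],[0,0,0,0,0,0,1],[0,0.01,0,0,0,0,1],[0,0.01,0,0,0,0,1],[0,0.01,0,0,0,0,1],[0,0.01,0,0,0,0,1]]], "force": 60}}

```text
time: 5.5
eef_pos: [0.5093, 0.1409, 0.0831]
tcp_rot: [1.0, 0.02, 0.005, -0.008]
contact_force: [-0.1, 6.9, -1.8]
opening: 0.152
```

Request:
{"api": "apply_moves", "payload": {"moves": [[[0,0.008,0,0,0,0,1],[0,0.006,0,0,0,0,1],[0,0.005,0,0,0,0,1]]]}}

```text
time: 5.8
eef_pos: [0.5098, 0.1277, 0.0831]
tcp_rot: [1.0, 0.018, 0.006, -0.015]
contact_force: [1.8, 29.8, -2.2]
opening: 0.149
```

Request:
{"api": "apply_moves", "payload": {"moves": [[[0,-0.001,0,1.5,0,0,1],[0,0.002,0,0,0,0,1]]]}}

```text
time: 6.0
eef_pos: [0.5098, 0.1283, 0.0835]
tcp_rot: [0.999, 0.02, 0.006, -0.028]
contact_force: [1.6, 15.6, -2.5]
opening: 0.148
```

Request:
{"api": "apply_moves", "payload": {"moves": [[[0,0.0,0,0,0,0,0],[0,0,0,0,0,0,0],[0,0,0,0,0,0,0],[0,0,-0.03,0,0,0,0],[0,0,-0.05,0,0,0,0],[0.03,-0.04,-0.05,0,0,0,-1],[0.03,-0.04,-0.02,0,0,0,-1],[0.02,-0.03,0,0,0,0,-1],[0,0,0,0,0,0,-1]]]}}

```text
time: 6.9
eef_pos: [0.5777, 0.2214, 0.2319]
tcp_rot: [0.999, 0.017, 0.006, -0.028]
contact_force: [0.4, 0.0, 0.5]
opening: 1.0
```

Run:
```python
from h import *
st(); im,c=snap('wrist','viseC'); cv2.imwrite('pics/viseCb.png',cv2.resize(im[:,:,::-1],(800,600),interpolation=cv2.INTER_CUBIC))
```

```text
t 6.9 p [0.5777 0.2214 0.2319] q [ 0.9994  0.017   0.0065 -0.0285] F [0.4 0.  0.5] op 1.0 J [0.18 0.15 1.74 0.06 1.23 1.7 ]
```

View pics/viseCb.png

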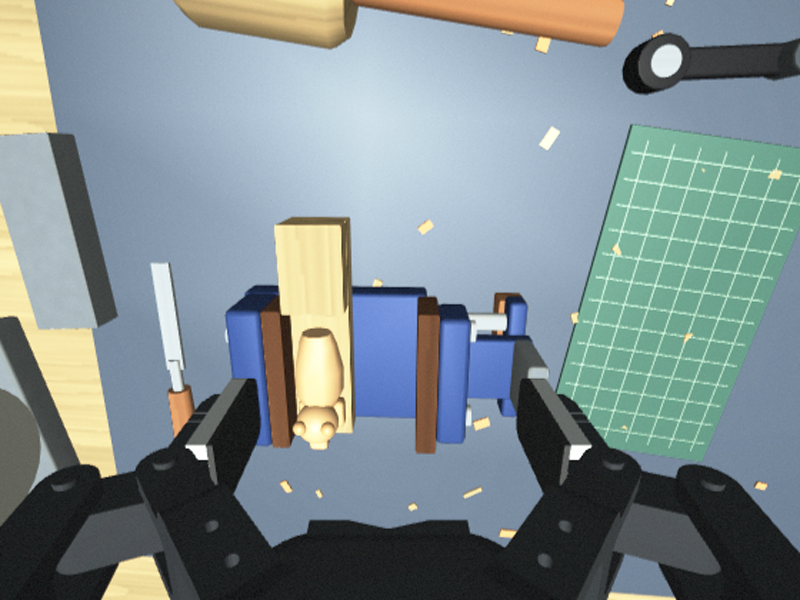

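The jaw is open, with the carving still against the fixed lining at (315,350) and a wide gap on its right up to the lining at x=418. Now I'll measure the gap and the foot.

```bash
cat >> seg.py <<'E'
def foottop(fn,roi,z,show=True):
    h=hsv(fn); x0,y0,x1,y1=roi
    m=((h[...,0]>18)&(h[...,0]<30)&(h[...,1]>55)&(h[...,2]>215)).astype('u1'); m[:y0]=0;m[y1:]=0;m[:,:x0]=0;m[:,x1:]=0
    L=[];Rr=[];F=[]
    for v in range(y0,y1):
        r=np.where(m[v])[0]
        if len(r)>20: L.append(onz(fn,(r.min()-.5,v),z)[:2]);Rr.append(onz(fn,(r.max()+.5,v),z)[:2])
    for u in range(x0,x1):
        r=np.where(m[:,u])[0]
        if len(r)>8: F.append(onz(fn,(u,r.min()-.5),z)[:2])
    return map(np.array,(L,Rr,F))
E
python3 - <<'E'
from seg import *
h=hsv('viseC'); v=240
print([(u,)+tuple(h[v,u].tolist()) for u in list(range(180,208))+list(range(286,308)) ])
L,Q,F=foottop('viseC',(185,150,250,212),.089)
def fit(P): vx,vy,x,y=cv2.fitLine(P.astype('f4'),cv2.DIST_HUBER,0,.0005,.0001).ravel(); return np.degrees(np.arctan2(vy,vx)),(x,y)
print('L',fit(L[8:-3]),'R',fit(Q[8:-3]),'F',fit(F[3:-3]))
to([.586,.2828,.13],2.7)
E
```

```text
[(180, 111, 138, 185), (181, 111, 147, 161), (182, 111, 155, 145), (183, 113, 137, 112), (184, 11, 118, 136), (185, 11, 136, 131), (186, 12, 138, 133), (187, 11, 133, 138), (188, 12, 133, 134), (189, 12, 132, 133), (190, 12, 138, 133), (191, 11, 133, 134), (192, 11, 134, 135), (193, 12, 134, 133), (194, 12, 133, 132), (195, 12, 142, 131), (196, 11, 144, 135), (197, 11, 137, 78), (198, 13, 140, 51), (199, 10, 125, 49), (200, 14, 143, 48), (201, 14, 127, 52), (202, 13, 113, 54), (203, 15, 137, 52), (204, 18, 106, 132), (205, 25, 68, 251), (206, 25, 68, 251), (207, 26, 72, 250), (286, 111, 125, 216), (287, 111, 125, 217), (288, 111, 125, 218), (289, 111, 121, 215), (290, 111, 124, 214), (291, 112, 114, 174), (292, 12, 136, 94), (293, 11, 138, 135), (294, 11, 137, 134), (295, 12, 133, 134), (296, 11, 133, 136), (297, 11, 136, 133), (298, 12, 133, 134), (299, 12, 139, 130), (300, 12, 130, 129), (301, 12, 141, 119), (302, 12, 132, 118), (303, 12, 131, 123), (304, 12, 138, 126), (305, 12, 134, 133), (306, 12, 141, 134), (307, 131, 61, 59)]
L (np.float32(2.3541746), (np.float32(0.5803663), np.float32(0.30476633))) R (np.float32(2.0447326), (np.float32(0.5888909), np.float32(0.26164696))) F (np.float32(-87.48847), (np.float32(0.60976803), np.float32(0.28164223)))
shift mm [  9.5 -56.5 105.4] turn [-3.2  -0.8  -0.78]
```

Request:
{"api": "apply_moves", "payload": {"moves": [[[0.004,-0.03,0.02,-3.2,-0.8,-0.6,-1],[0.004,-0.03,0.02,0,0,0,-1],[0,0,0.03,0,0,0,-1],[0,0,0,0,0,0,-1]]]}}

```text
time: 7.35
eef_pos: [0.5829, 0.2786, 0.1616]
tcp_rot: [1.0, 0.02, -0.0, 0.003]
contact_force: [-0.0, -0.1, -0.3]
opening: 0.998
```

Run:
```python
from seg import *
a=onz('viseC',(196.9,240),.091);b=onz('viseC',(291.5,240),.091);print('gap',b-a)
st();to([.585,.2831,.05],2.4)
```

```text
gap [ 0.00566606 -0.09449493  0.        ]
t 7.35 p [0.5829 0.2786 0.1616] q [ 9.998e-01  2.010e-02 -5.000e-04  2.700e-03] F [-0.  -0.1 -0.3] op 0.998 J [ 0.29  0.29  1.71 -0.01  1.15  1.82]
shift mm [  2.4  -5.  111.6] turn [ 0.31  0.06 -0.1 ]
```

Request:
{"api": "apply_moves", "payload": {"moves": [[[0.002,-0.005,0.02,0.3,0,0,-1],[0,0,0.03,0,0,0,-1],[0,0,0.03,0,0,0,-1],[0,0,0.025,0,0,0,-1],[0,0,0.006,0,0,0,-1],[0,0,0,0,0,0,-1]]]}}

```text
time: 7.95
eef_pos: [0.5873, 0.2776, 0.0547]
tcp_rot: [1.0, 0.017, 0.002, 0.0]
contact_force: [-0.2, 0.3, 0.5]
opening: 1.003
```

Run:
```python
from seg import *
st();to([.585,.2831,.05],2.4)
```

```text
t 7.95 p [0.5873 0.2776 0.0547] q [9.999e-01 1.690e-02 2.000e-03 2.000e-04] F [-0.2  0.3  0.5] op 1.003 J [ 0.29  0.42  1.75 -0.    0.97  1.82]
shift mm [-2.1 -5.6  4.7] turn [ 0.03 -0.23 -0.46]
```

Request:
{"api": "apply_moves", "payload": {"moves": [[[0,-0.0055,0.003,0,0,-0.4,-1],[0,0,0,0,0,0,-1],[0,0,0,0,0,0,-0.3],[0,0,0,0,0,0,1],[0,0,0,0,0,0,1],[0,0,0,0,0,0,1],[0,0,0,0,0,0,1]]], "force": 90}}

```text
time: 8.65
eef_pos: [0.5914, 0.2839, 0.0594]
tcp_rot: [1.0, 0.021, 0.008, -0.001]
contact_force: [0.0, 0.1, -1.1]
opening: 0.503
```

Request:
{"api": "apply_moves", "payload": {"moves": [[[0,0,-0.015,0,0,0,1],[0,0,-0.02,0,0,0,1],[0,0,-0.025,0,0,0,1],[0,0,-0.025,0,0,0,1],[0,0,-0.02,0,0,0,1],[0,0,0,0,0,0,1]]]}}

```text
time: 9.25
eef_pos: [0.588, 0.2836, 0.1687]
tcp_rot: [1.0, 0.02, 0.006, -0.001]
contact_force: [0.5, -0.2, -1.2]
opening: 0.503
```

Run:
```python
from seg import *
st(); snap('side','sideL'); im=load('sideL')['im']; cv2.imwrite('pics/sideLb.png',cv2.resize(im[180:380,200:400,::-1],(600,600),interpolation=cv2.INTER_CUBIC))
for p in [(150,95),(295,110),(287,355),(162,343)]: print('mat',onz('jigB',(p[0]*.7,p[1]*.7),.004).round(4))
to([.6,0.,.16],2.4)
```

```text
t 9.25 p [0.588  0.2836 0.1687] q [ 9.998e-01  2.050e-02  5.500e-03 -8.000e-04] F [ 0.5 -0.2 -1.2] op 0.503 J [ 0.29  0.29  1.69 -0.    1.15  1.83]
mat [0.6823 0.0518 0.004 ]
mat [ 0.6689 -0.096   0.004 ]
mat [ 0.3907 -0.0698  0.004 ]
mat [0.4048 0.082  0.004 ]
shift mm [  1.1 283.6   6.7] turn [-0.04 -0.49 -0.06]
```

View pics/sideLb.png

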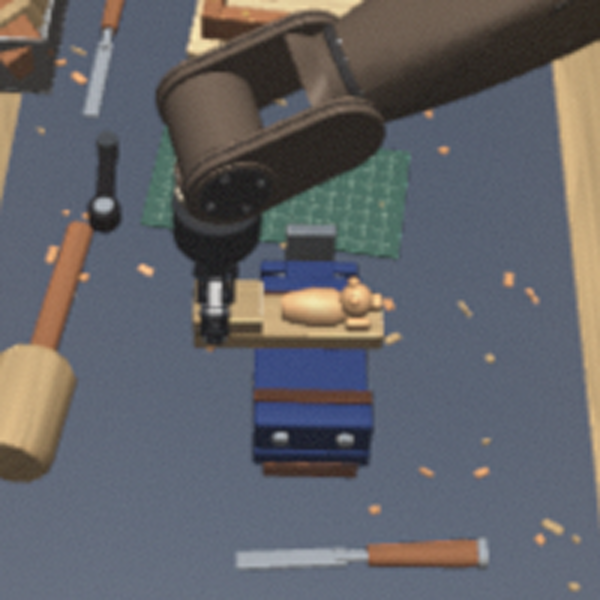

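The carving is lifted and held level at the foot, clear of the vise. Now carry it over the mat.

Request:
{"api": "apply_moves", "payload": {"moves": [[[0.002,0.02,0,0,-0.5,0,1],[0.002,0.035,0,0,0,1,1],[0.002,0.04,0,0,0,1,1],[0.002,0.04,0,0,0,1,1],[0.002,0.04,0,0,0,1,1],[0.002,0.04,0,0,0,1,1],[0.002,0.035,0,0,0,1,1],[0.002,0.03,0,0,0,1,1],[0,0.015,0,0,0,0,1],[0,0,0,0,0,0,1]]]}}

```text
time: 10.3
eef_pos: [0.5912, -0.0201, 0.1499]
tcp_rot: [0.999, -0.041, -0.012, -0.001]
contact_force: [1.0, 0.4, -2.1]
opening: 0.498
```

Run:
```python
from seg import *
st();to([.603,-.013,.03],-4.8)
```

```text
t 10.3 p [ 0.5912 -0.0201  0.1499] q [ 0.9991 -0.0414 -0.0121 -0.0013] F [ 1.   0.4 -2.1] op 0.498 J [-0.2   0.2   1.84 -0.    1.13  1.45]
shift mm [ 14.1  -7.9 119.6] turn [-0.09  1.39  0.06]
```

Request:
{"api": "apply_moves", "payload": {"moves": [[[0.005,-0.004,0.015,0,1.4,0,1],[0.004,-0.004,0.025,0,0,0,1],[0.004,0,0.025,0,0,0,1],[0,0,0.025,0,0,0,1],[0,0,0.015,0,0,0,1],[0,0,0,0,0,0,1]]]}}

```text
time: 10.9
eef_pos: [0.6039, -0.0042, 0.0395]
tcp_rot: [0.999, -0.039, -0.0, -0.003]
contact_force: [-0.3, 0.2, -2.6]
opening: 0.498
```

Run:
```python
from seg import *
st();to([.603,-.013,.0185],-4.8)
```

```text
t 10.9 p [ 0.6039 -0.0042  0.0395] q [ 9.992e-01 -3.870e-02 -4.000e-04 -3.300e-03] F [-0.3  0.2 -2.6] op 0.498 J [-0.18  0.36  1.87  0.01  0.91  1.47]
shift mm [-0.2  9.  21. ] turn [-0.37  0.07  0.37]
```

Request:
{"api": "apply_moves", "payload": {"moves": [[[0,0.007,0.006,-0.3,0,0,1],[0,0,0.006,0,0,0,1],[0,0,0.005,0,0,0,1],[0,0,0.003,0,0,0,1]]]}}

```text
time: 11.3
eef_pos: [0.6057, -0.0108, 0.0214]
tcp_rot: [0.999, -0.038, 0.002, -0.0]
contact_force: [0.7, 0.1, -2.0]
opening: 0.499
```

Request:
{"api": "apply_moves", "payload": {"moves": [[[0,0,0.003,0,0,0,1],[0,0,0.002,0,0,0,1]]]}}

```text
time: 11.5
eef_pos: [0.6064, -0.011, 0.0185]
tcp_rot: [0.999, -0.038, 0.002, -0.0]
contact_force: [-8.3, 1.4, 14.5]
opening: 0.501
```

Request:
{"api": "apply_moves", "payload": {"moves": [[[0,0,0,0,0,0,0.0],[0,0,0,0,0,0,-1],[0,0,0,0,0,0,-1],[0,0,0,0,0,0,-1],[0,0,-0.03,0,0,0,-1],[0,0,-0.05,0,0,0,-1],[0,0,-0.05,0,0,0,-1],[0,0,-0.05,0,0,0,-1],[0,0,-0.01,0,0,0,-1],[0,0,0,0,0,0,-1]]]}}

```text
time: 12.5
eef_pos: [0.6057, -0.0115, 0.2156]
tcp_rot: [0.999, -0.038, 0.002, -0.0]
contact_force: [-1.0, -0.5, 0.0]
opening: 1.002
```

Run:
```python
from seg import *
st(); im,c=snap('wrist','matC'); cv2.imwrite('pics/matCb.png',cv2.resize(im[:,:,::-1],(800,600),interpolation=cv2.INTER_CUBIC))
```

```text
t 12.5 p [ 0.6057 -0.0115  0.2156] q [ 9.993e-01 -3.840e-02  1.900e-03 -3.000e-04] F [-1.  -0.5  0. ] op 1.002 J [-0.19  0.15  1.77  0.    1.22  1.46]
```

View pics/matCb.png

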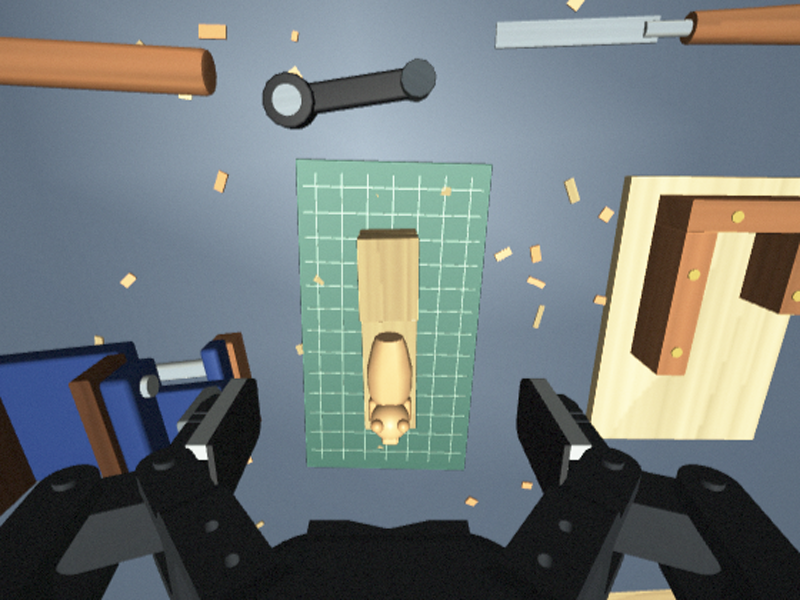

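The carving lies on the mat, carved side up; foot's top face is about (357–418, 238–320).

```bash
cat >> seg.py <<'E'
def fit(P): vx,vy,x,y=cv2.fitLine(P.astype('f4'),cv2.DIST_HUBER,0,.0005,.0001).ravel(); return float(np.degrees(np.arctan(vy/vx))),np.array([x,y],float)
E
python3 - <<'E'
from seg import *
L,Q,F=foottop('matC',(238,160,305,222),.048)
for n,P in zip('LRF',(L[3:-4],Q[3:-4],F[3:-3])): print(n,len(P),fit(P),P[0],P[-1])
a=(fit(L[3:-4])[0]+fit(Q[3:-4])[0])/2;print(a)
to([.5,-.0,.13],a)
E
```

```text
L 47 (-3.302443504333496, array([0.59001267, 0.01225778])) [0.62298025 0.01020757] [0.57380462 0.01286654]
R 47 (-3.1501035690307617, array([ 0.60120445, -0.03199046])) [ 0.61971365 -0.03300911] [ 0.57054343 -0.03030303]
F 37 (85.67732238769531, array([ 0.624991  , -0.01046955])) [0.62626292 0.00635707] [ 0.62454945 -0.02975874]
-3.226273536682129
shift mm [-106.7   -3.3   84.9] turn [-0.04 -0.22 -1.18]
```

Request:
{"api": "apply_moves", "payload": {"moves": [[[-0.035,-0.001,0.01,0,0,-0.5,-1],[-0.04,-0.001,0.03,0,0,0,-1],[-0.035,0,0.03,0,0,0,-1],[-0.01,0,0.02,0,0,0,-1],[0,0,0,0,0,0,-1]]]}}

```text
time: 13.05
eef_pos: [0.477, 0.0003, 0.1117]
tcp_rot: [0.999, -0.034, -0.005, -0.002]
contact_force: [0.6, 0.2, -0.6]
opening: 1.0
```

Run:
```python
from seg import *
st();to([.4835,-.0025,.09],-3.9)
```

```text
t 13.05 p [4.770e-01 3.000e-04 1.117e-01] q [ 0.9994 -0.034  -0.0055 -0.0016] F [ 0.6  0.2 -0.6] op 1.0 J [-0.21 -0.01  2.14  0.    1.02  1.42]
shift mm [ 6.9  2.4 21.6] turn [-0.16  0.63  0.  ]
```

Request:
{"api": "apply_moves", "payload": {"moves": [[[0.004,0.0024,0.015,0,0.6,0,-1],[0,0,0.03,0,0,0,-1],[0,0,0.03,0,0,0,-1],[0,0,0.015,0,0,0,-1],[0,0,0,0,0,0,-1]]]}}

```text
time: 13.55
eef_pos: [0.4827, -0.0025, 0.0172]
tcp_rot: [0.999, -0.034, -0.001, -0.002]
contact_force: [0.2, 0.4, -0.1]
opening: 0.997
```

Run:
```python
from seg import *
st();to([.4835,-.0025,.005],-3.9)
```

```text
t 13.55 p [ 0.4827 -0.0025  0.0172] q [ 0.9994 -0.0343 -0.001  -0.0017] F [ 0.2  0.4 -0.1] op 0.997 J [-0.22  0.17  2.17  0.    0.81  1.42]
shift mm [ 0.8  0.  12.2] turn [-0.19  0.12 -0.03]
```

Request:
{"api": "apply_moves", "payload": {"moves": [[[0,0,0.008,0,0,0,-1],[0,0,0.003,0,0,0,-1],[0,0,0,0,0,0,-0.3],[0,0,0,0,0,0,1],[0,0,0,0,0,0,1],[0,0,0,0,0,0,1],[0,0,0,0,0,0,1]]], "force": 100}}

```text
time: 14.25
eef_pos: [0.4868, -0.0032, 0.0093]
tcp_rot: [0.999, -0.034, 0.002, -0.001]
contact_force: [-0.4, 0.5, -2.2]
opening: 0.487
```

Request:
{"api": "apply_moves", "payload": {"moves": [[[0,0,-0.015,0,0,0,1],[0,0,-0.025,0,0,0,1],[0,0,-0.03,0,0,0,1],[0,0.015,-0.015,0,0,0.5,1],[-0.004,0.03,0,0,0,0.4,1],[-0.004,0.04,0,0,0,0,1],[-0.004,0.04,0,0,0,0,1],[-0.004,0.04,0,0,0,0,1],[0,0.035,0,0,0,0,1],[0,0.03,0,0,0,0,1],[0,0.015,0,0,0,0,1],[0,0,0,0,0,0,1]]]}}

```text
time: 15.45
eef_pos: [0.444, -0.2524, 0.0935]
tcp_rot: [0.999, -0.04, -0.002, -0.002]
contact_force: [0.3, 0.9, -0.9]
opening: 0.484
```

Run:
```python
from seg import *
st(); im,c=snap('wrist','inJ'); cv2.imwrite('pics/inJb.png',cv2.resize(im[:,:,::-1],(800,600),interpolation=cv2.INTER_CUBIC))
to([.4587,-.2535,.06],-4.8)
```

```text
t 15.45 p [ 0.444  -0.2524  0.0935] q [ 0.9992 -0.0402 -0.002  -0.0018] F [ 0.3  0.9 -0.9] op 0.484 J [-0.72  0.09  2.08  0.    0.98  0.93]
shift mm [15.1  1.1 33.1] turn [-0.24  0.27  0.24]
```

View pics/inJb.png

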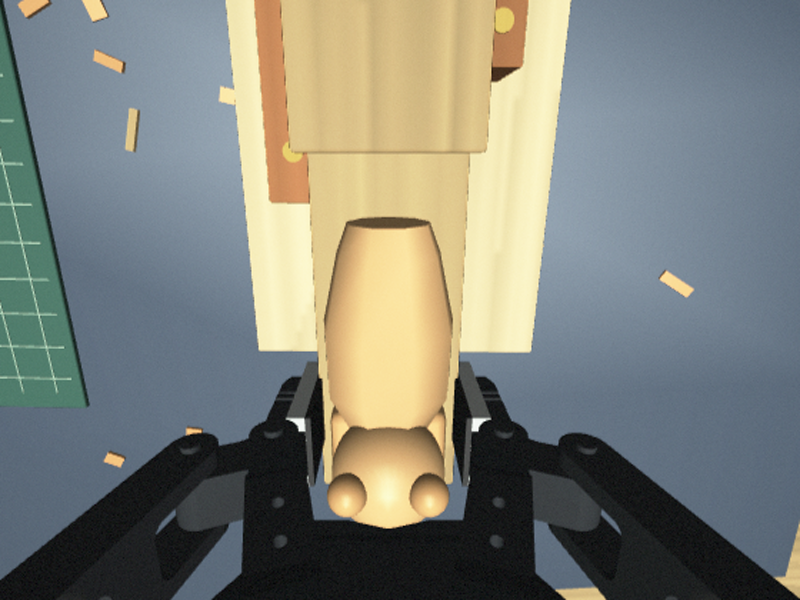

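Carving held at the animal end, level; jig's fence end at (290,200), cheek end at (505,70). Now I'll cross-check the jig's corner from the two stored views.

Run:
```python
from seg import *
for n,a,b in [('corner',(215,96),(305,118)),('fence end in',(208,187),(296,193)),('outer',(192,74),(292,101)),('cheek in',(261,98),(343,123))]:
    x,e=tri([('jigA',a),('jigB',b)]); print(n,x.round(4),np.round(e,4),'A',onz('jigA',a,.052).round(4),'B',onz('jigB',b,.052).round(4))
```

```text
corner [ 0.613  -0.2405  0.0298] [0.0001 0.0001] A [ 0.6124 -0.2445  0.052 ] B [ 0.6141 -0.2385  0.052 ]
fence end in [ 0.5071 -0.2293  0.0548] [0.0006 0.0006] A [ 0.5058 -0.2286  0.052 ] B [ 0.507  -0.2295  0.052 ]
outer [ 0.636  -0.2201  0.051 ] [0.0001 0.0001] A [ 0.6358 -0.2203  0.052 ] B [ 0.6361 -0.2201  0.052 ]
cheek in [ 0.6083 -0.2955  0.0331] [0.0017 0.0017] A [ 0.6097 -0.2967  0.052 ] B [ 0.6078 -0.2911  0.052 ]
```

Request:
{"api": "apply_moves", "payload": {"moves": [[[0.012,0.001,0.01,-0.2,0.3,0.2,1],[0,0,0.01,0,0,0,1],[0,0,0.01,0,0,0,1],[0,0,0,0,0,0,1]]]}}

```text
time: 15.9
eef_pos: [0.4551, -0.2473, 0.0604]
tcp_rot: [0.999, -0.039, -0.002, -0.002]
contact_force: [-0.8, 0.2, -1.7]
opening: 0.481
```

Run:
```python
from seg import *
st(); im,c=snap('side','sideJ'); cv2.imwrite('pics/sideJb.png',cv2.resize(im[150:230,250:350,::-1],(800,640)[:2],interpolation=cv2.INTER_CUBIC)[:600])
to([.4587,-.2535,.03],-4.8)
```

```text
t 15.9 p [ 0.4551 -0.2473  0.0604] q [ 0.9992 -0.0391 -0.0015 -0.0024] F [-0.8  0.2 -1.7] op 0.481 J [-0.69  0.16  2.07  0.    0.91  0.95]
shift mm [ 3.8  5.8 31. ] turn [-0.24  0.14  0.32]
```

View pics/sideJb.png

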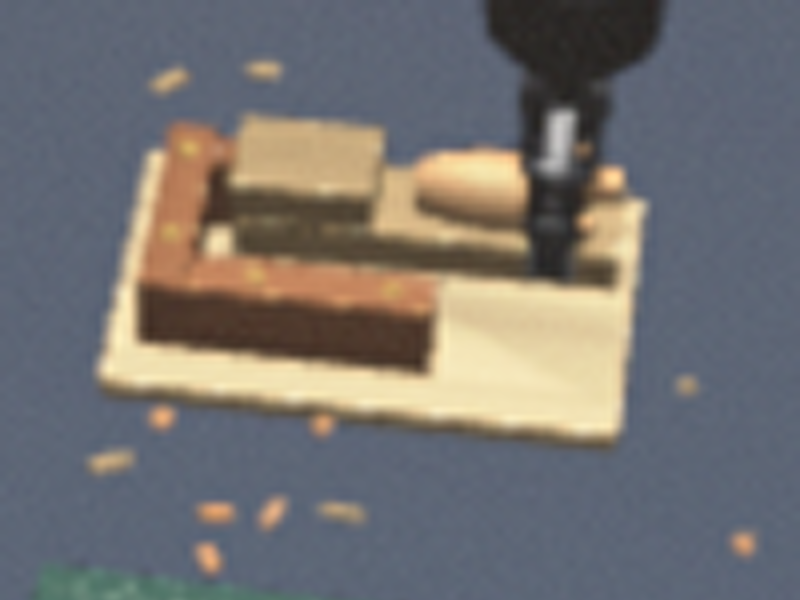

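Side view: the foot is over the channel, inside fence and cheek and short of the stop (tilt looks level). I'll correct y, then lower.

Request:
{"api": "apply_moves", "payload": {"moves": [[[0.002,0.006,0,-0.2,0,0.3,1],[0,0,0.008,0,0,0,1],[0,0,0,0,0,0,1]]]}}

```text
time: 16.25
eef_pos: [0.4572, -0.2537, 0.0531]
tcp_rot: [0.999, -0.041, -0.001, 0.0]
contact_force: [-0.0, 1.0, -1.7]
opening: 0.486
```

Run:
```python
from seg import *
st(); to([.4587,-.2535,.0175],-4.8)
```

```text
t 16.25 p [ 0.4572 -0.2537  0.0531] q [ 9.991e-01 -4.140e-02 -9.000e-04  0.000e+00] F [-0.   1.  -1.7] op 0.486 J [-0.7   0.18  2.07 -0.    0.9   0.95]
shift mm [ 1.5 -0.3 35.6] turn [0.01 0.1  0.05]
```

Request:
{"api": "apply_moves", "payload": {"moves": [[[0,0,0.012,0,0,0,1],[0,0,0.012,0,0,0,1],[0,0,0.006,0,0,0,1],[0,0,0.002,0,0,0,1],[0,0,0,0,0,0,1]]]}}

```text
time: 16.75
eef_pos: [0.4569, -0.2539, 0.0177]
tcp_rot: [0.999, -0.042, -0.001, -0.0]
contact_force: [-0.2, -0.3, -1.8]
opening: 0.489
```

Request:
{"api": "apply_moves", "payload": {"moves": [[[0.006,0,0,0,0,0,1],[0.006,0,0,0,0,0,1],[0.003,0,0,0,0,0,1],[0,0,0,0,0,0,1]]]}}

```text
time: 17.15
eef_pos: [0.4716, -0.2553, 0.0178]
tcp_rot: [0.999, -0.042, -0.003, -0.001]
contact_force: [-2.9, 0.3, -0.7]
opening: 0.487
```

Run:
```python
from seg import *
st(); to([.4742,-.2488,.0173],-4.8)
```

```text
t 17.15 p [ 0.4716 -0.2553  0.0178] q [ 9.991e-01 -4.190e-02 -3.500e-03 -7.000e-04] F [-2.9  0.3 -0.7] op 0.487 J [-0.68  0.27  2.04 -0.    0.84  0.97]
shift mm [ 2.1 -6.7  0.5] turn [-0.06  0.4  -0.  ]
```

Request:
{"api": "apply_moves", "payload": {"moves": [[[0,-0.003,0,0,0,0,1],[0,-0.002,0,0,0,0,1],[0,-0.001,0,0,0,0,1],[0,0,0,0,0,0,1]]]}}

```text
time: 17.55
eef_pos: [0.4719, -0.25, 0.0183]
tcp_rot: [0.999, -0.043, -0.004, 0.0]
contact_force: [-3.5, -1.5, -0.9]
opening: 0.492
```

Request:
{"api": "apply_moves", "payload": {"moves": [[[0.002,0,0,0,0,0,1],[0.001,0,0,0,0,0,1]]]}}

```text
time: 17.75
eef_pos: [0.472, -0.2499, 0.0176]
tcp_rot: [0.999, -0.043, -0.007, -0.0]
contact_force: [-6.4, -1.3, 0.4]
opening: 0.487
```

Request:
{"api": "apply_moves", "payload": {"moves": [[[0,-0.002,0,0,0.4,0,1],[0,-0.001,0,0,0,0,1]]]}}

```text
time: 17.95
eef_pos: [0.472, -0.25, 0.0179]
tcp_rot: [0.999, -0.043, -0.003, 0.003]
contact_force: [-3.9, -3.1, -2.2]
opening: 0.485
```

Request:
{"api": "apply_moves", "payload": {"moves": [[[0,-0.002,0,0,0,0,1],[0,-0.001,0,0,0,0,1]]]}}

```text
time: 18.15
eef_pos: [0.472, -0.2501, 0.0181]
tcp_rot: [0.999, -0.043, -0.003, 0.006]
contact_force: [-3.4, -5.3, -2.4]
opening: 0.484
```

Request:
{"api": "apply_moves", "payload": {"moves": [[[0,0,0.001,-0.6,0.4,0,1],[0,0,0.0015,0,0,0,1]]]}}

```text
time: 18.35
eef_pos: [0.4722, -0.2507, 0.0172]
tcp_rot: [0.999, -0.043, 0.0, 0.011]
contact_force: [-8.4, 3.5, 15.2]
opening: 0.488
```

Request:
{"api": "apply_moves", "payload": {"moves": [[[0,0,0,0,0,0,0],[0,0,0,0,0,0,-0.3],[0,0,0,0,0,0,-1],[0,0,0,0,0,0,-1],[0,0,-0.02,0,0,0,-1],[0,0,-0.04,0,0,0,-1],[0.01,0,-0.05,0,0,0,-1],[0.04,0,-0.05,0,0,0,-1],[0.04,0,-0.02,0,0,0,-1],[0.04,0,0,0,0,0,1],[0,0,0,0,0,0,1]]]}}

```text
time: 19.45
eef_pos: [0.602, -0.2546, 0.1974]
tcp_rot: [0.999, -0.041, 0.007, 0.011]
contact_force: [0.0, -0.4, 0.3]
opening: 0.689
```

Run:
```python
from seg import *
st(); im,c=snap('wrist','endA'); print(im.shape)
cv2.imwrite('pics/endAb.png',cv2.resize(im[:,:,::-1],None,fx=1.4,fy=1.4))
# predict corner pixel
for X in [(.6141,-.2385,.052),(.5276,-.2533,.056),(.4429,-.2462,.034),(.507,-.2295,.052)]: print(X,proj('endA',X).round(1))
```

```text
t 19.45 p [ 0.602  -0.2546  0.1974] q [ 0.9991 -0.0414  0.0071  0.0112] F [ 0.  -0.4  0.3] op 0.689 J [-0.55  0.26  1.68 -0.01  1.19  1.11]
(420, 560, 3)
(0.6141, -0.2385, 0.052) [250.9 182.6]
(0.5276, -0.2533, 0.056) [273.9 265.2]
(0.4429, -0.2462, 0.034) [273.  322.1]
(0.507, -0.2295, 0.052) [252.7 283. ]
```

```bash
cat >> seg.py <<'E'
def jigcheck(fn):
    h=hsv(fn); pale=((h[...,0]>18)&(h[...,0]<32)&(h[...,1]>40)&(h[...,2]>190)); red=((h[...,0]<17)&(h[...,1]>110)&(h[...,2]>130))
    cx=np.array([.6141,-.2385]);a=np.radians(-4.8);ex=np.array([np.cos(a),np.sin(a)]);ey=np.array([-ex[1],ex[0]])
    G=[]
    for d in (12,18,24,30,36,42,48,54):
        # scan along ey at foot-level across fence
        P=cx-ex*d/1000; row=[]
        for k in np.arange(-12,14,.25):
            q=P+ey*k/1000; u,v=proj(fn,(q[0],q[1],.052)).round().astype(int); row.append('P' if pale[v,u] else 'R' if red[v,u] else '.')
        print('F',d,''.join(row))
    for d in (6,12,18,24,30,36,40):
        P=cx-ey*d/1000; row=[]
        for k in np.arange(-12,14,.25):
            q=P+ex*k/1000; u,v=proj(fn,(q[0],q[1],.052)).round().astype(int); row.append('P' if pale[v,u] else 'R' if red[v,u] else '.')
        print('S',d,''.join(row))
E
python3 - <<'E'
from seg import *
jigcheck('endA')
L,Q,F=foottop('endA',(240,150,310,236),.056)
for n,P in zip('LRF',(L[6:-6],Q[6:-6],F[4:-4])): print(n,len(P),fit(P))
E
```

```text
F 12 PPPPPPPPPPPPPPPPPPPPPPPPPPPPPPPPPPPPPPP........RRRRRRRRRRRRRRRRRRRRRRRRRRRRRRRRRRRRRRRRRRRRRRRRRRRRRRRRR
F 18 PPPPPPPPPPPPPPPPPPPPPPPPPPPPPPPPPPPPPPPP.......RRRRRRRRRRRRRRRRRRRRRRRRRRRRRRRRRRRRRRRRRRRRRRRRRRRRRRRRR
F 24 PPPPPPPPPPPPPPPPPPPPPPPPPPPPPPPPPPPPPPPP........RRRRRRRRRRRRRRRRRRRRRRRRRRRRRRRRRRRRRRRRRRRRRRRRRRRRRRRR
F 30 PPPPPPPPPPPPPPPPPPPPPPPPPPPPPPPPPPPPPPPP....RRRRRRRRRRRRRRRRRRRRRRRRRRRR...PPPPPPPPPPPPPPPPPPPPPPPPPPPPP
F 36 PPPPPPPPPPPPPPPPPPPPPPPPPPPPPPPPPPPPPPPPP....RRRRRRRRRRRRRRRRRRRRRRRRRRRRRRRRRRRRRRRRRRRRRRRRRRRRRRRRRRR
F 42 PPPPPPPPPPPPPPPPPPPPPPPPPPPPPPPPPPPPPPPPP....RRRRRRRRRRRRRRRRRRRRRRRRRRRRRRRRRRRRRRRRRRRRRRRRRRRRRRRRRRR
F 48 PPPPPPPPPPPPPPPPPPPPPPPPPPPPPPPPPPPPPPPPP....RRRRRRRRRRRRRRRRRRRRRRRRRRRRRRRRRRRRRRRRRRRRRRRRRRRRRRRRRRR
F 54 PPPPPPPPPPPPPPPPPPPPPPPPPPPPPPPPPPPPPPPPPP....RRRRRRRRRRRRRRRRRRRRRRRRRRRRRRRRRRRRRRRRRRRRRRRRRRRRRRRRRR
S 6 PPPPPPPPPPPPPPPPPPPPPPPPPPPPPPPPPPPPPPPPP....RRRRRRRRRRRRRRRRRRRRRRRRRRRRRRRRRRRRRRRRRRRRRRRRRRRRRRRRRRR
S 12 PPPPPPPPPPPPPPPPPPPPPPPPPPPPPPPPPPPPPPPPP....RRRRRRRRRRRRRRRRRRRRRRRRRRR....PPPPPPPPPPPPPPPPPPPPPPPPPPPP
S 18 PPPPPPPPPPPPPPPPPPPPPPPPPPPPPPPPPPPPP........RRRRRRRRRRRRRRRRRRRRRRRRRRRRRRRRRRRRRRRRRRRRRRRRRRRRRRRRRRR
S 24 PPPPPPPPPPPPPPPPPPPPPPPPPPPPPPPPPPPPPPPPP....RRRRRRRRRRRRRRRRRRRRRRRRRRRRRRRRRRRRRRRRRRRRRRRRRRRRRRRRRRR
S 30 PPPPPPPPPPPPPPPPPPPPPPPPPPPPPPPPPPPPP.......RRRRRRRRRRRRRRRRRRRRRRRRRRRRRRRRRRRRRRRRRRRRRRRRRRRRRRRRRRRR
S 36 PPPPPPPPPPPPPPPPPPPPPPPPPPPPPPPPPPPPPPPPP...RRRRRRRRRRRRRRRRRRRRRRRRRRRRRRRRRRRRRRRRRRRRRRRRRRRRRRRRRRRR
S 40 PPPPPPPPPPPPPPPPPPPPPPPPPPPPPPPPPPPPPPPP....RRRRRRRRRRRRRRRRRRRRRRRRRRRRRRRRRRRRRRRRRRRRRRRRRRRRRRRRRRRR
L 40 (-7.5582990646362305, array([ 0.58706343, -0.23708408]))
R 40 (-4.624989986419678, array([ 0.58461219, -0.28892708]))
F 47 (-88.83829498291016, array([ 0.64160895, -0.2664209 ]))
```

View pics/endAb.png

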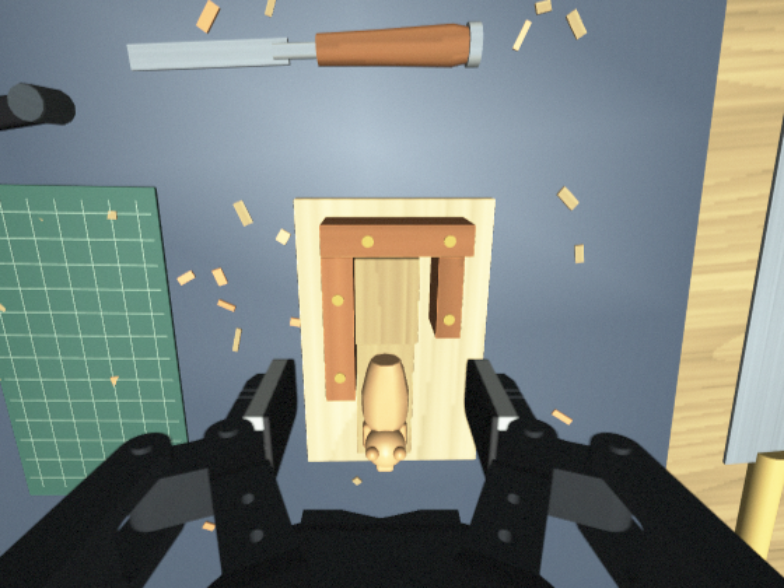

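Jig view: the foot sits in the corner at (355–418, 258–345), flush to within about a pixel, but the left edge suggests up to about 1 mm gap near the stop. I'll nudge it home with shut fingers, side first, then end.

Run:
```python
from seg import *
to([.5281,-.3065,.10],-4.8)
```

```text
shift mm [-69.2  55.7  98. ] turn [ 1.25 -0.8   0.04]
```

Request:
{"api": "apply_moves", "payload": {"moves": [[[-0.03,0.02,0,1.2,-0.8,0,1],[-0.03,0.02,0.03,0,0,0,1],[-0.008,0.015,0.04,0,0,0,1],[0,0,0.02,0,0,0,1],[0,0,0,0,0,0,1]]], "force": 40}}

```text
time: 20.0
eef_pos: [0.5236, -0.303, 0.1057]
tcp_rot: [0.999, -0.04, 0.0, -0.0]
contact_force: [-1.0, 0.7, 0.0]
opening: -0.0
```

Run:
```python
from seg import *
st();to([.5281,-.3065,.024],-4.8)
```

```text
t 20.0 p [ 0.5236 -0.303   0.1057] q [ 9.992e-01 -4.010e-02  4.000e-04 -1.000e-04] F [-1.   0.7  0. ] op -0.0 J [-0.69  0.27  1.85  0.    1.03  0.96]
shift mm [ 4.7  3.1 81.7] turn [-0.01 -0.05  0.2 ]
```

Request:
{"api": "apply_moves", "payload": {"moves": [[[0.004,0.004,0.005,0,0,0,1],[0,0,0.03,0,0,0,1],[0,0,0.025,0,0,0,1],[0,0,0.018,0,0,0,1],[0,0,0.002,0,0,0,1]]]}}

```text
time: 20.5
eef_pos: [0.5316, -0.31, 0.0302]
tcp_rot: [0.999, -0.039, 0.005, 0.004]
contact_force: [0.0, 0.5, 0.4]
opening: -0.0
```

Request:
{"api": "apply_moves", "payload": {"moves": [[[0,-0.004,0,0,0,0,1],[0,-0.003,0,0,0,0,1],[0,-0.002,0,0,0,0,1]]]}}

```text
time: 20.8
eef_pos: [0.535, -0.3018, 0.0342]
tcp_rot: [0.999, -0.039, 0.008, 0.005]
contact_force: [0.4, 0.0, 0.3]
opening: -0.002
```

Request:
{"api": "apply_moves", "payload": {"moves": [[[-0.005,0.002,0.006,0.4,-1,0,1],[0,0,0.004,0,0,0,1],[0,0,0,0,0,0,1]]]}}

```text
time: 21.1
eef_pos: [0.531, -0.3041, 0.0261]
tcp_rot: [0.999, -0.038, 0.0, 0.003]
contact_force: [-0.1, 0.4, -0.3]
opening: -0.002
```

Request:
{"api": "apply_moves", "payload": {"moves": [[[0,-0.003,0,0,0,0,1],[0,-0.002,0,0,0,0,1],[0,-0.002,0,0,0,0,1]]]}}

```text
time: 21.4
eef_pos: [0.5314, -0.2971, 0.026]
tcp_rot: [0.999, -0.039, 0.0, 0.003]
contact_force: [-0.4, -0.5, 0.1]
opening: -0.0
```

Request:
{"api": "apply_moves", "payload": {"moves": [[[0,-0.003,0,0,0,0,1],[0,-0.002,0,0,0,0,1],[0,-0.002,0,0,0,0,1]]]}}

```text
time: 21.7
eef_pos: [0.532, -0.2894, 0.026]
tcp_rot: [0.999, -0.039, 0.0, 0.003]
contact_force: [-0.0, -1.0, -0.2]
opening: 0.001
```

Request:
{"api": "apply_moves", "payload": {"moves": [[[0,-0.002,0,0,0,0,1],[0,-0.0015,0,0,0,0,1]]]}}

```text
time: 21.9
eef_pos: [0.5324, -0.2891, 0.0264]
tcp_rot: [0.999, -0.037, 0.001, 0.007]
contact_force: [-0.4, -5.5, -1.1]
opening: -0.0
```

Request:
{"api": "apply_moves", "payload": {"moves": [[[0,-0.002,0,0,0,0,1],[0,-0.002,0,0,0,0,1]]]}}

```text
time: 22.1
eef_pos: [0.5326, -0.2889, 0.027]
tcp_rot: [0.999, -0.036, 0.002, 0.011]
contact_force: [-1.6, -6.3, -0.9]
opening: -0.003
```

Request:
{"api": "apply_moves", "payload": {"moves": [[[0,0.005,0,-1,0,0,1],[0,0.008,-0.005,0,0,0,1],[0,0,-0.04,0,0,0,1],[0,0,-0.04,0,0,0,1],[-0.04,0,-0.02,0,0,0,1],[-0.04,-0.02,0,0,0,0,1],[-0.04,-0.025,0,0,0,0,1],[0,0,0,0,0,0,1]]]}}

```text
time: 22.9
eef_pos: [0.411, -0.2434, 0.1348]
tcp_rot: [0.999, -0.037, 0.001, 0.018]
contact_force: [0.3, 0.7, 0.0]
opening: 0.003
```

Run:
```python
from seg import *
c=np.array([.6141,-.2385]);a=np.radians(-4.8);ex=np.array([np.cos(a),np.sin(a)]);ey=np.array([-ex[1],ex[0]])
p=c+ex*(-.118-.08)+ey*(.008-.03);print(p)
st();to([*p,.027],-4.8)
```

```text
[ 0.4149535  -0.24385463]
t 22.9 p [ 0.411  -0.2434  0.1348] q [ 9.991e-01 -3.690e-02  6.000e-04  1.830e-02] F [0.3 0.7 0. ] op 0.003 J [-0.73 -0.06  2.14 -0.03  1.03  0.93]
shift mm [  3.7  -3.8 107.7] turn [ 2.09 -0.16  0.56]
```

Request:
{"api": "apply_moves", "payload": {"moves": [[[0.002,0,0,2.1,0,0.5,1],[0,0,0.03,0,0,0,1],[0,0,0.03,0,0,0,1],[0,0,0.03,0,0,0,1],[0,0,0.01,0,0,0,1],[0,0,0,0,0,0,1]]]}}

```text
time: 23.5
eef_pos: [0.4175, -0.2471, 0.038]
tcp_rot: [0.999, -0.042, 0.007, 0.002]
contact_force: [-0.5, -0.0, 0.1]
opening: 0.002
```

Run:
```python
from seg import *
st();to([.415,-.2438,.026],-4.8)
```

```text
t 23.5 p [ 0.4175 -0.2471  0.038 ] q [ 0.9991 -0.0419  0.0069  0.0025] F [-0.5 -0.   0.1] op 0.002 J [-0.75  0.12  2.17  0.01  0.84  0.9 ]
shift mm [-2.9 -3.2 12. ] turn [ 0.25 -0.8  -0.01]
```

Request:
{"api": "apply_moves", "payload": {"moves": [[[-0.003,-0.003,0.006,0,-0.8,0,1],[0,0,0.005,0,0,0,1],[0,0,0,0,0,0,1]]]}}

```text
time: 23.8
eef_pos: [0.4169, -0.2456, 0.0294]
tcp_rot: [0.999, -0.042, 0.001, 0.004]
contact_force: [-0.2, 0.2, 0.6]
opening: -0.001
```

Request:
{"api": "apply_moves", "payload": {"moves": [[[0.004,0,0,0,0,0,1],[0.003,0,0,0,0,0,1],[0.003,0,0,0,0,0,1]]]}}

```text
time: 24.1
eef_pos: [0.4286, -0.2474, 0.0313]
tcp_rot: [0.999, -0.042, 0.003, 0.005]
contact_force: [0.1, -0.1, -0.3]
opening: -0.001
```

Request:
{"api": "apply_moves", "payload": {"moves": [[[0,0,0.006,0,-0.3,0,1],[0.002,0,0,0,0,0,1],[0.002,0,0,0,0,0,1]]]}}

```text
time: 24.4
eef_pos: [0.4318, -0.2477, 0.025]
tcp_rot: [0.999, -0.041, -0.002, 0.005]
contact_force: [-11.1, -0.9, 7.6]
opening: -0.003
```

Request:
{"api": "apply_moves", "payload": {"moves": [[[0.003,0,0,0,0,0,1],[0.002,0,0,0,0,0,1]]]}}

```text
time: 24.6
eef_pos: [0.4316, -0.2474, 0.0244]
tcp_rot: [0.999, -0.039, -0.01, 0.003]
contact_force: [-6.3, -0.8, 5.6]
opening: -0.002
```

Request:
{"api": "apply_moves", "payload": {"moves": [[[-0.006,0,0,0,0,0,1],[-0.01,0,0,0,1.2,0,1],[0,0,-0.04,0,0,0,1],[0,0,-0.05,0,0,0,1],[0,0,-0.05,0,0,0,1],[0.045,0,0,0,0,0,1],[0.045,0,0,0,0,0,1],[0.045,0,0,0,0,0,1],[0.035,0,0,0,0,0,1],[0,0,0,0,0,0,1]]]}}

```text
time: 25.6
eef_pos: [0.5908, -0.2591, 0.1776]
tcp_rot: [0.999, -0.041, 0.01, 0.006]
contact_force: [-0.7, 0.7, 0.4]
opening: -0.001
```

Run:
```python
from seg import *
st(); im,c=snap('wrist','endB'); jigcheck('endB')
h=hsv('endB'); g=load('endB')['im']
cx=np.array([.6141,-.2385]);a=np.radians(-4.8);ex=np.array([np.cos(a),np.sin(a)]);ey=np.array([-ex[1],ex[0]])
# sub-pixel lines: outer & inner fence edge and foot left/front edges by red/pale threshold along scan
def edges(dirn):
    Fo=[];Fi=[]
    for d in np.arange(8,58 if dirn=='F' else 42,1.):
        P=cx-(ex if dirn=='F' else ey)*d/1000; n=ey if dirn=='F' else ex; ks=np.arange(-10,8,.1)
        px=np.array([proj('endB',(*(P+n*k/1000),.052)) for k in ks]).astype('f4')
        s=cv2.remap(g,px[None,:,0],px[None,:,1],cv2.INTER_LINEAR)[0].astype(float)
        b=s[:,2]  # blue high on pale, low on red
        lo,hi=b[-40:].mean(),b[:40].mean()
        i=np.where(b<hi-.3*(hi-lo))[0]; j=np.where(b>lo+.3*(hi-lo))[0]
        br=s[:,0]; k0=br.argmin(); Fo.append((d,ks[i[0]],ks[k0],br[k0]/np.median(br)))
    return np.array(Fo)
for t in 'FS':
    E=edges(t); m=np.abs(E[:,1]-np.median(E[:,1]))<1.2; print(t,'slope deg',np.degrees(np.arctan(np.polyfit(E[m,0],E[m,1],1)[0])).round(2),'median edge',np.median(E[m,1]).round(2),'dark line',np.median(E[:,2]).round(2),np.median(E[:,3]).round(2))
```

```text
t 25.6 p [ 0.5908 -0.2591  0.1776] q [ 0.9991 -0.0411  0.0101  0.0064] F [-0.7  0.7  0.4] op -0.001 J [-0.57  0.26  1.72 -0.    1.15  1.08]
F 12 PPPPPPPPPPPPPPPPPPPPPPPPPPPPPPPPPPPPPPPPPPPP....RRRRRRRRRRRRRRRRRRRRRRRRRRRRRRRRRRRRRRRRRRRRRRRRRRRRRRRR
F 18 PPPPPPPPPPPPPPPPPPPPPPPPPPPPPPPPPPPPPPPPPPPPPRRRRRRRRRRRRRRRRRRRRRRRRRRRRRRRRRRRRRRRRRRRRRRRRRRRRRRRRRRR
F 24 PPPPPPPPPPPPPPPPPPPPPPPPPPPPPPPPPPPPPPPPPPPPPRRRRRRRRRRRRRRRRRRRRRRRRRRRRRRRRRRRRRRRRRRRRRRRRRRRRRRRRRRR
F 30 PPPPPPPPPPPPPPPPPPPPPPPPPPPPPPPPPPPPPPPPPPPPPPRRRRRRRRRRRRRRRRRRRRRRRRRRRRRPPPPPPPPPPPPPPPPPPPPPPPPPPPPP
F 36 PPPPPPPPPPPPPPPPPPPPPPPPPPPPPPPPPPPPPPPPPPPPPPRRRRRRRRRRRRRRRRRRRRRRRRRRRRRRRRRRRRRRRRRRRRRRRRRRRRRRRRRR
F 42 PPPPPPPPPPPPPPPPPPPPPPPPPPPPPPPPPPPPPPPPPPPPPPPRRRRRRRRRRRRRRRRRRRRRRRRRRRRRRRRRRRRRRRRRRRRRRRRRRRRRRRRR
F 48 PPPPPPPPPPPPPPPPPPPPPPPPPPPPPPPPPPPPPPPPPPPPPPPRRRRRRRRRRRRRRRRRRRRRRRRRRRRRRRRRRRRRRRRRRRRRRRRRRRRRRRRR
F 54 PPPPPPPPPPPPPPPPPPPPPPPPPPPPPPPPPPPPPPPPPPPP....RRRRRRRRRRRRRRRRRRRRRRRRRRRRRRRRRRRRRRRRRRRRRRRRRRRRRRRR
S 6 PPPPPPPPPPPPPPPPPPPPPPPPPPPPPPPPPPPPPPPP....RRRRRRRRRRRRRRRRRRRRRRRRRRRRRRRRRRRRRRRRRRRRRRRRRRRRRRRRRRRR
S 12 PPPPPPPPPPPPPPPPPPPPPPPPPPPPPPPPPPPPPPPP....RRRRRRRRRRRRRRRRRRRRRRRRRRRRPPPPPPPPPPPPPPPPPPPPPPPPPPPPPPPP
S 18 PPPPPPPPPPPPPPPPPPPPPPPPPPPPPPPPPPPPPPPP....RRRRRRRRRRRRRRRRRRRRRRRRRRRRRRRRRRRRRRRRRRRRRRRRRRRRRRRRRRRR
S 24 PPPPPPPPPPPPPPPPPPPPPPPPPPPPPPPPPPPPPPPP....RRRRRRRRRRRRRRRRRRRRRRRRRRRRRRRRRRRRRRRRRRRRRRRRRRRRRRRRRRRR
S 30 PPPPPPPPPPPPPPPPPPPPPPPPPPPPPPPPPPPPPPPP....RRRRRRRRRRRRRRRRRRRRRRRRRRRRRRRRRRRRRRRRRRRRRRRRRRRRRRRRRRRR
S 36 PPPPPPPPPPPPPPPPPPPPPPPPPPPPPPPPPPPPPPPP....RRRRRRRRRRRRRRRRRRRRRRRRRRRRRRRRRRRRRRRRRRRRRRRRRRRRRRRRRRRR
S 40 PPPPPPPPPPPPPPPPPPPPPPPPPPPPPPPPPPPPPPPP....RRRRRRRRRRRRRRRRRRRRRRRRRRRRRRRRRRRRRRRRRRRRRRRRRRRRRRRRRRRR
F slope deg 0.24 median edge -0.9 dark line -0.15 0.95
S slope deg 0.06 median edge -2.2 dark line -1.5 0.7
```

```bash
python3 -c "
from h import *
st(); print(ctrl.sign_off())"
```

```text
t 25.65 p [ 0.5891 -0.2588  0.1772] q [ 0.9991 -0.0412  0.009   0.0061] F [-0.3  0.3 -0.1] op 0.002 J [-0.57  0.25  1.72 -0.    1.15  1.08]
the job is handed in; nothing more can be done
None
```

The job is done and handed in at 25.7 s, with the arm clear of everything.

- **Vise:** I gripped the handle plate and pulled the jaw to its stop. The force rose to about 30 N there, and the gap between the linings measured 94.5 mm against 95 mm expected.
- **Mat:** I lifted the carving by its foot, laid it carved side up on the mat and let go.
- **Jig:** I took it again by the animal end and set it in the jig foot first. Then I nudged it with shut fingers, first against the long fence, then against the end stop.

**Last checks:** The final picture showed no gap along the fence. At the end stop there was an even transition one pixel wide. The foot's edges were parallel to the fence within 0.24° and to the stop within 0.06°. Both final pushes met firm resistance with no further movement.

**Disagreements:**
- The picture before the nudges suggested a gap of up to about 1 mm near the stop; it was gone afterwards.
- One line-fit of the foot in the jig gave values that made no sense, because it also picked up the pale plywood board. I ignored it.
- Two-view heights for the jig's inner corners came out too low, at 30–33 mm. The outer corner and the fence end gave 51–55 mm, which agrees with the stated 52 mm.

I did not check the tools and loose pieces by measurement. The planned moves stayed clear of them, and the crank, chisel and saw handle that show in the jig picture taken before the nudges looked undisturbed.

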